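# Clear the master bar and lay the pinion shafts in their V-blocks for the runout check

## Robot

A 6-joint arm with a two-finger parallel gripper is mounted at the origin on a cart in front of the work surface, level with it; the furniture and walls round the work are solid. World frame = base frame: x ahead of the robot, y to its left, z up, the work surface at z = 0. Lengths are in m, angles in rad, forces in N, time in s.
With the tool pointing down it reaches from about 0.35 to 0.975 m from the base axis. Payload 4.9 kg.
Tool frame: the origin (TCP) lies midway between the tips of the shut fingers; the grasp point (between the pads) lies 19 mm behind it; z points along the fingers, y is the direction in which the jaws open and shut (so a half turn about z gives the same grasp; the last joint's range is limited). The gripper opens to 85 mm and grips with 20 to 120 N. Pads are 22 mm wide; open, the fingers measure 114 mm over their backs; the gripper's body (76 mm by 85 mm) begins 54 mm behind the grasp point. The pads swing forward as they close: fully open they stand 13 mm farther back than shut.
Start: joints at [1.034, 0.053, 1.613, -0, 1.476, -0.119], TCP at [0.254, 0.571, 0.231] pointing down, gripper open.
Joint ranges: [-3.01, 3.01], [-1.01, 2.22], [0.06, 2.58], [-1.02, 4.17], [0.09, 2.62], [-3.14, 3.14]. Speed limits (rad/s): [2.57, 2.57, 3.14, 3.14, 3.14, 3.14].

## Interface

Orientations are given as a rotation vector (axis times angle).
In Python, from station import ctrl gives the robot as it stands.
- The arm moves only by the tool play_rows, never from a script. Its argument "motion" is a list that holds one entry, the list of rows, each a list of 7 numbers: the closure, from -1 (fully open) to 1 (shut), then the shift along the tool's x, y, z in cm, then the turn, a rotation vector about the tool's x, y, z in degrees. A call has 1 to 20 rows; each row is the pose to reach, as a shift and turn from the pose measured when the call began, along the tool's axes at that moment; what a row does not reach only later rows make up. A row lasts 1/8 s, in which the tool goes at most 62.5 mm and 10.7 degrees, less where a joint would pass 70% of its speed; a pose out of reach is approached as far as the arm can. A call with a gripper value outside its range is refused whole. The fingers move at their own pace and stop on an object; "newtons" is the grip in N (left out, the last holds). Time passes only in rows, so rows that repeat a pose let the fingers close. It gives the time, the measured TCP pose, the force and the opening at its end, in the units of the state.
- ctrl.get_obs(): the state, without advancing time (a new reading comes with each control period).
- ctrl.get_image(name): name is "side" or "top"; returns a dict with "color" (420x560x3 uint8, red, green, blue), "mtx" (3x3 intrinsics, pixels), "T" (4x4, takes a point from camera to world coordinates). Camera axes: x right, y up, looking along -z (the intrinsics and any distortion apply to the point x, -y, -z); pixel columns grow to the right and rows downward; lengths in m; the calibration is good to about 2 mm. A picture is of the moment at which its call begins. There is no depth.
- ctrl.finish_job(): hands the job in, once; it reports no verdict.
The state is a dict: "t": time; "q": joint angles; "dq": joint speeds; "effort": joint torques, N m; "tool_pos": TCP position; "tool_rot": TCP orientation; "contact_force": force on the tool from outside, world axes, zero at the start; "wrist_torque": the same for the moment, N m; "opening": finger opening in m.
Only numpy, scipy, OpenCV 4.12 (cv2) and the standard library are available. Lean on these libraries where they do the work, as an engineer would, in place of code of your own. Each camera call takes 0.05 s, during which the arm holds its last target.

## Task

The master bar with the blue sleeve still lies in the widest pair of V-blocks: put it back in its wooden stand to free that pair. Lay each of the three pinion shafts (steel, with a toothed middle) in the V-block pair whose spacing fits it, shortest in the closest pair and longest in the widest, teeth centred in the gap and both plain journals seated in the Vs. Set everything down gently without dropping it, and leave the brass bar and the bored housing where they are.

Things in the scene. Friction and masses are not known exactly. Their poses are not given: they have to be found in the camera images.
- shaft_short: Short steel pinion shaft, loose, lying: dark toothed middle 30 mm long (12 teeth, 30 mm over them), bright plain journals of 20 mm diameter either side, 114 mm over both, then a threaded stub 12 mm long on the +x end. Origin: on its axis, middle of the teeth, where to grip it (29-30 mm across the teeth). x runs along the shaft. Lying, its axis is 15 mm up. 0.25 to 0.65 kg.
- shaft_medium: Medium steel pinion shaft, loose, lying: dark toothed middle 52 mm long (12 teeth, 30 mm over them), bright plain journals of 20 mm diameter either side, 136 mm over both, then a threaded stub 12 mm long on the +x end. Origin: on its axis, middle of the teeth, where to grip it (29-30 mm across the teeth). x runs along the shaft. Lying, its axis is 15 mm up. 0.25 to 0.65 kg.
- shaft_long: Long steel pinion shaft, loose, lying: dark toothed middle 74 mm long (12 teeth, 30 mm over them), bright plain journals of 20 mm diameter either side, 158 mm over both, then a threaded stub 12 mm long on the +x end. Origin: on its axis, middle of the teeth, where to grip it (29-30 mm across the teeth). x runs along the shaft. Lying, its axis is 15 mm up. 0.25 to 0.65 kg.
- rest_short: Rest for the short shaft, fixed: base plate 125 x 62 x 12 mm with two V-blocks in line (each 33 mm along the groove, 40 wide, tops 46 mm above the table), 80 mm between centres, gap 47 mm. V groove along x, 90 degrees, 28 mm wide at the top. Origin: under the plate's middle, at table height. A seated shaft's axis is 47 mm above it, the teeth centred in the gap; either end may point either way.
- rest_medium: Rest for the medium shaft, fixed: base plate 147 x 62 x 12 mm with two V-blocks in line (each 33 mm along the groove, 40 wide, tops 46 mm above the table), 102 mm between centres, gap 69 mm. V groove along x, 90 degrees, 28 mm wide at the top. Origin: under the plate's middle, at table height. A seated shaft's axis is 47 mm above it, the teeth centred in the gap; either end may point either way.
- rest_long: Rest for the long shaft, fixed: base plate 169 x 62 x 12 mm with two V-blocks in line (each 33 mm along the groove, 40 wide, tops 46 mm above the table), 124 mm between centres, gap 91 mm. V groove along x, 90 degrees, 28 mm wide at the top. Origin: under the plate's middle, at table height. A seated shaft's axis is 47 mm above it, the teeth centred in the gap; either end may point either way.
- master_bar: Master bar: plain ground steel bar, loose, 20 mm in diameter, 140 mm long, with a blue sleeve round its middle (24 mm in diameter, 50 mm long; grip it there), no teeth. It starts seated in the widest V-block pair (rest_long), roughly centred. Origin: on its axis at mid length; x runs along the bar. 0.3 to 0.48 kg.
- master_stand: Wooden stand of the master bar, fixed, empty: base plate 124 x 59 x 10 mm with two V-notched uprights (16 mm thick, 59 wide, tops 45 mm above the table), 92 mm between centres, gap 76 mm. The notches (90 degrees, 33 mm wide at the top) run along x. Origin: under the plate's middle, at table height. The seated bar's axis is 42 mm above it, its sleeve centred in the gap; either end either way.
- hex_bar: Bystander: loose brass hexagon bar, 24 mm across flats, 110 mm long, lying; origin at its middle, 12 mm up, x along the bar. Leave alone.
- cover: Bystander: loose turned aluminium housing with a closed, bored top, 46 mm in diameter, 36 mm high, standing; origin under its middle. Leave alone.

How it is judged:
By the outcome, as a careful person would: the job done as asked, in the order asked, and still so for the second after the job is handed in, with the robot touching nothing.
It also fails if it takes over 99 s, if anything falls off the work surface, if the arm or the gripper's body presses on something with over 40 N, if the wrist force passes 120 N, or if a joint passes its speed limit or range.

## Working session

There is one attempt and no reset: what is moved stays moved. The work goes in short steps, Python scripts to look and compute and a tool call to move; the robot and the scene stay as the last step left them, time stands still between calls to the robot, and variables do not carry over. Pictures are saved under pics/ and viewed, and the job is handed in when it is done.

Besides the shell and the picture viewer there is one more tool, called after ">>>" as name([rows], argument=value, ...), one row to a line, values as JSON. play_rows: Moves the arm, as the interface text tells. Its arguments: {"type":"object","properties":{"motion":{"type":"array"},"newtons":{"type":"number"}},"required":["motion"]}

```bash
ls; mkdir -p pics
python3 - <<'E'
from station import ctrl
import cv2,numpy as np
o=ctrl.get_obs(); print({k:np.round(v,3) for k,v in o.items()})
for n in("top","side"):
    im=ctrl.get_image(n); np.savez(f"pics/{n}0.npz",**{k:im[k] for k in("color","mtx","T")}); print(n,im.keys(),im["mtx"],im["T"].round(4))
    cv2.imwrite(f"pics/{n}0.png",im["color"][...,::-1])
E
```

```text
pics
{'t': np.float64(0.0), 'q': array([ 1.034,  0.053,  1.614, -0.   ,  1.476, -0.119]), 'dq': array([-0.002,  0.001,  0.001, -0.002,  0.   , -0.   ]), 'effort': array([ 0.0000e+00, -3.9371e+01, -3.7016e+01, -0.0000e+00,  7.0000e-03,
        0.0000e+00]), 'tool_pos': array([0.253, 0.571, 0.23 ]), 'tool_rot': array([-6.510e-01, -3.073e+00,  3.000e-03]), 'contact_force': array([-0.56 , -0.452,  0.194]), 'wrist_torque': array([-0.012,  0.015,  0.009]), 'opening': np.float64(0.085)}
top dict_keys(['color', 'mtx', 'T']) [[410.07892844   0.         276.46613732]
 [  0.         410.07892844 200.87365796]
 [  0.           0.           1.        ]] [[ 0.0021  0.9887 -0.1497  0.3698]
 [-1.      0.0013 -0.0054 -0.0122]
 [-0.0052  0.1497  0.9887  1.0093]
 [ 0.      0.      0.      1.    ]]
side dict_keys(['color', 'mtx', 'T']) [[392.09277846   0.         271.19265358]
 [  0.         392.09277846 213.84724299]
 [  0.           0.           1.        ]] [[ 0.8072  0.2355 -0.5412 -0.1432]
 [-0.5899  0.2887 -0.7541 -0.9037]
 [-0.0214  0.928   0.372   0.5049]
 [ 0.      0.      0.      1.    ]]
```

View pics/top0.png

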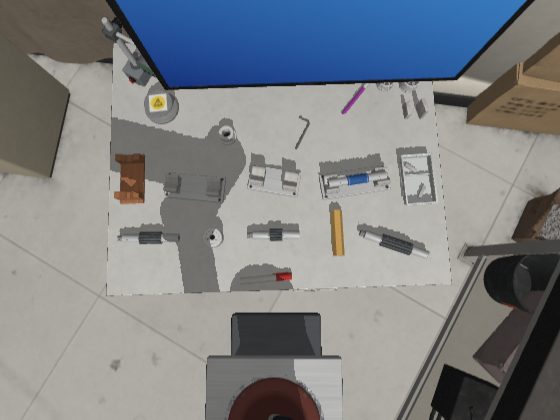

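View pics/side0.png

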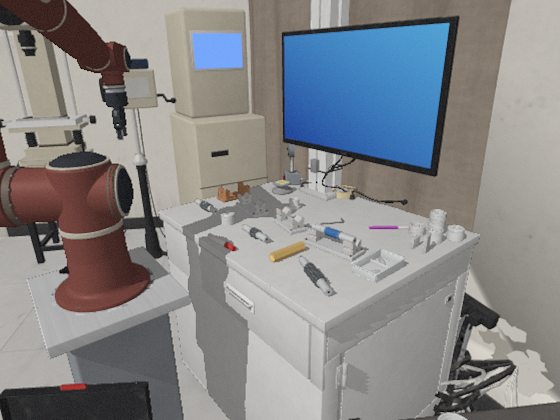

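```bash
cat > h.py <<'E'
import numpy as np,cv2
from station import ctrl
def load(f):
    d=np.load(f); return {k:d[k] for k in d}
def grab(n,tag):
    im=ctrl.get_image(n); np.savez(f"pics/{n}{tag}.npz",**{k:im[k] for k in("color","mtx","T")}); return im
def ray(im,u,v):
    d=np.linalg.inv(im["mtx"])@np.array([u,v,1.]); d=np.array([d[0],-d[1],-d[2]])
    return im["T"][:3,3], im["T"][:3,:3]@d
def onz(im,u,v,z):
    c,d=ray(im,u,v); return c+d*(z-c[2])/d[2]
def proj(im,p):
    q=im["T"][:3,:3].T@(np.array(p)-im["T"][:3,3]); q=im["mtx"]@np.array([q[0],-q[1],-q[2]]); return q[:2]/q[2]
def crop(im,u0,v0,u1,v1,s,out):
    c=im["color"][v0:v1,u0:u1,::-1]; cv2.imwrite(out,cv2.resize(c,None,fx=s,fy=s,interpolation=cv2.INTER_CUBIC))
E
python3 - <<'E'
from h import *
t=load("pics/top0.npz"); s=load("pics/side0.npz")
crop(t,105,140,265,260,5,"pics/a1.png"); crop(t,240,140,440,265,4,"pics/a2.png"); crop(s,185,170,405,300,3.6,"pics/a3.png")
E
```

```text
(no output)
```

View pics/a1.png

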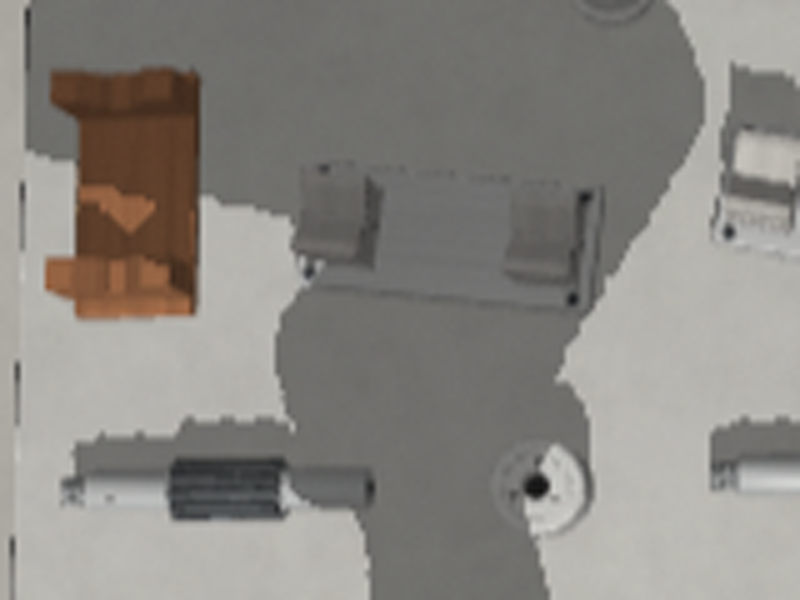

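View pics/a2.png

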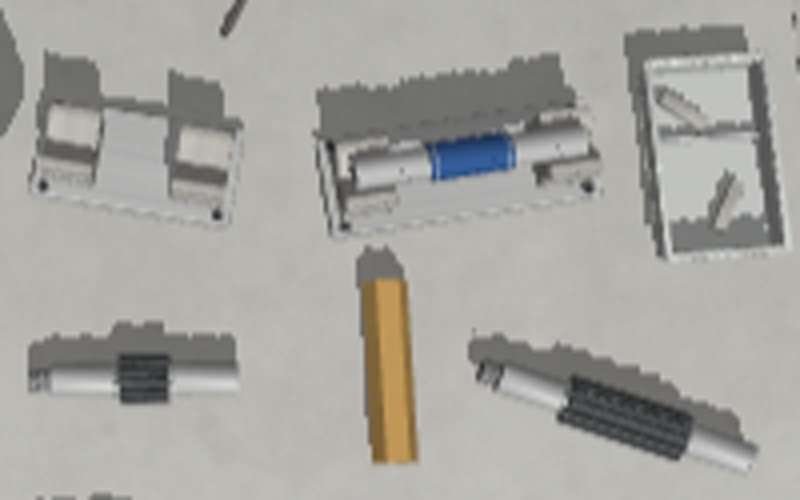

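View pics/a3.png

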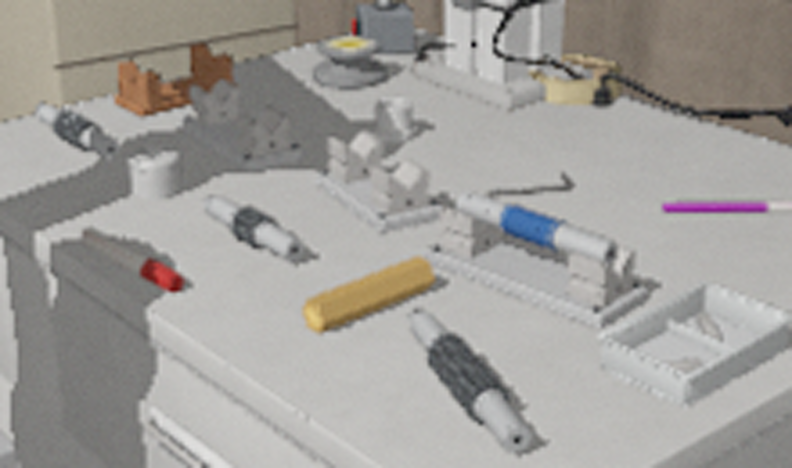

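Run:
```python
from h import *
t=load("pics/top0.npz"); 
def g(u0,v0,u1,v1,s,out):
    c=t["color"][v0:v1,u0:u1,::-1]; c=cv2.resize(c,None,fx=s,fy=s,interpolation=cv2.INTER_CUBIC)
    c=cv2.convertScaleAbs(c,alpha=1.2)
    for u in range(u0,u1,5):
        cv2.line(c,((u-u0)*s+s//2,0),((u-u0)*s+s//2,6 if u%10 else 14),(0,0,255),1)
        if u%10==0: cv2.putText(c,str(u),((u-u0)*s+s//2,24),0,.35,(0,0,255),1)
    for v in range(v0,v1,5):
        cv2.line(c,(0,(v-v0)*s+s//2),(6 if v%10 else 14,(v-v0)*s+s//2),(0,0,255),1)
        if v%10==0: cv2.putText(c,str(v),(14,(v-v0)*s+s//2),0,.35,(0,0,255),1)
    cv2.imwrite(out,c)
g(310,155,395,205,9,"pics/b1.png"); g(240,150,305,205,10,"pics/b2.png"); g(155,160,235,210,10,"pics/b3.png"); g(105,145,155,210,9,"pics/b4.png")
```

```text
(no output)
```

View pics/b1.png

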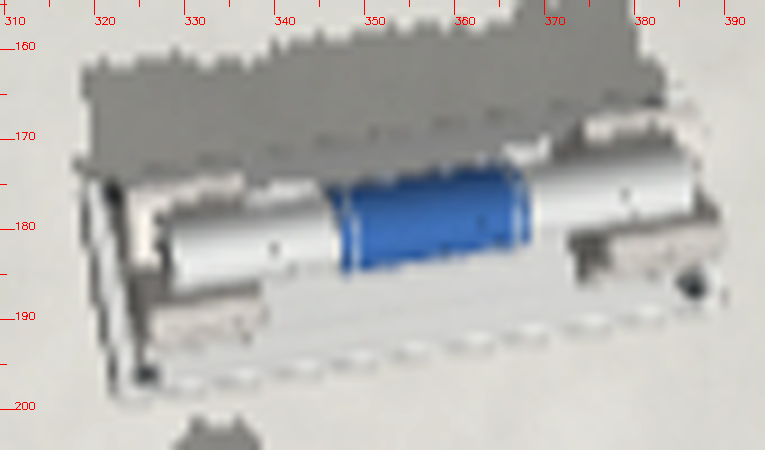

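View pics/b2.png

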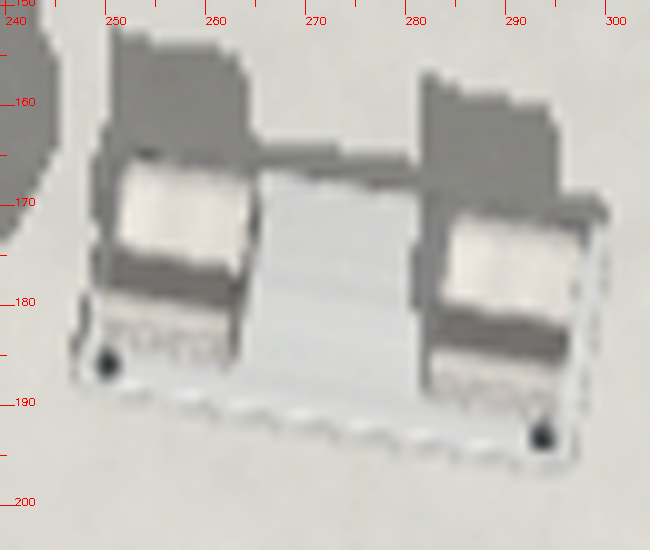

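View pics/b3.png

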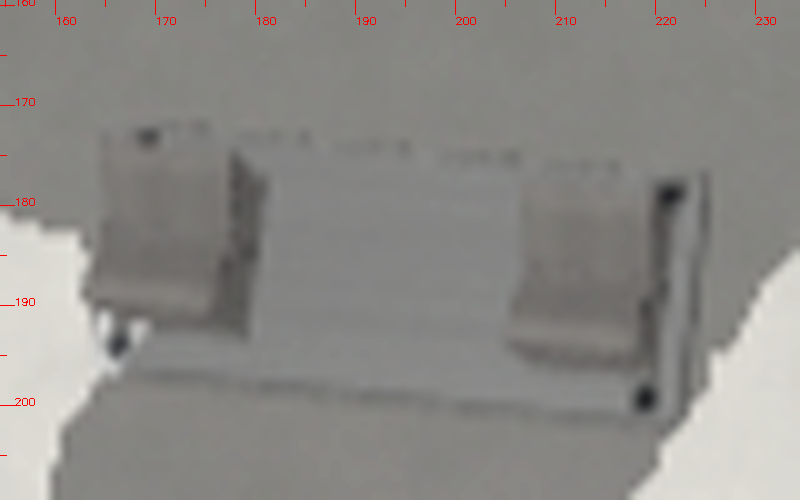

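View pics/b4.png

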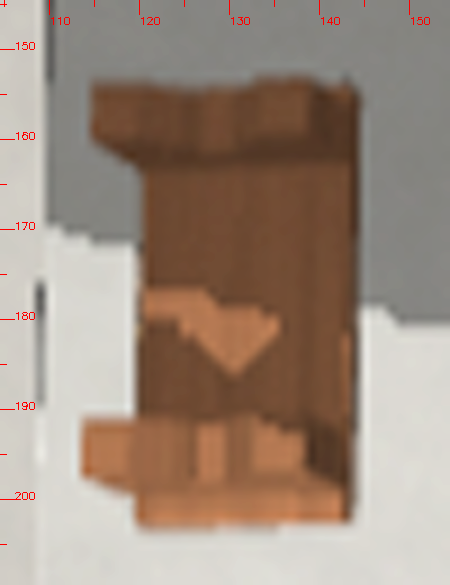

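```bash
cat > m.py <<'E'
from h import *
t=load("pics/top0.npz"); s=load("pics/side0.npz")
def fit(mod,pts):
    mod=np.array(mod);pts=np.array(pts); a=mod-mod.mean(0); b=pts-pts.mean(0)
    th=np.arctan2((a[:,0]*b[:,1]-a[:,1]*b[:,0]).sum(),(a*b).sum()); R=np.array([[np.cos(th),-np.sin(th)],[np.sin(th),np.cos(th)]])
    tr=pts.mean(0)-R@mod.mean(0); return tr,th,np.linalg.norm((mod@R.T+tr)-pts,axis=1)*1e3
# model x -> image right => world -y ; corners order NL,NR,FR,FL ; model x axis pointing image right, y axis image up => world x
def plate(L,W): return [[-L/2,-W/2],[L/2,-W/2],[L/2,W/2],[-L/2,W/2]]
P={'rest_long':(plate(.169,.062),.012,[(321.5,198.7),(389,188.5),(385.5,164.5),(318,174)]),
'rest_short':(plate(.125,.062),.012,[(247,187),(296.5,196),(300,171),(251,162)]),
'rest_medium':(plate(.147,.062),.012,[(163,197),(221.5,201.5),(224.5,177),(164.5,172)]),
'stand':(plate(.059,.124),.010,[(119,202.7),(143,202.7),(143.7,153.7),(119.5,153.7)])}
R={}
for k,(m,z,px) in P.items():
    w=[onz(t,*p,z)[:2] for p in px]; r=fit(m,w); R[k]=(r[0],r[1])
    if __name__=="__main__": print(k,r[0].round(4),np.degrees(r[1]).round(2),r[2].round(1), 'edges',[round(np.linalg.norm(np.array(w[i])-w[(i+1)%4])*1e3,1) for i in range(4)])
E
python3 m.py
cat > ov.py <<'E'
from m import *
def box(im,c,k,x0,x1,y0,y1,z,col,s,u0,v0):
    tr,th=R[k]; M=np.array([[np.cos(th),-np.sin(th)],[np.sin(th),np.cos(th)]])
    q=[]
    for x,y in((x0,y0),(x1,y0),(x1,y1),(x0,y1)):
        p=M@[x,y]+tr; u,v=proj(im,[*p,z]); q.append([(u-u0+.5)*s,(v-v0+.5)*s])
    cv2.polylines(c,[np.int32(q)],True,col,1,cv2.LINE_AA)
def over(im,u0,v0,u1,v1,s,out):
    c=cv2.resize(im["color"][v0:v1,u0:u1,::-1],None,fx=s,fy=s,interpolation=cv2.INTER_CUBIC)
    for k,L,sp in(('rest_long',.169,.124),('rest_short',.125,.08),('rest_medium',.147,.102)):
        box(im,c,k,-L/2,L/2,-.031,.031,.012,(0,0,255),s,u0,v0)
        for sg in(-1,1):
            box(im,c,k,sg*sp/2-.0165,sg*sp/2+.0165,-.02,-.014,.046,(0,160,0),s,u0,v0); box(im,c,k,sg*sp/2-.0165,sg*sp/2+.0165,.014,.02,.046,(0,160,0),s,u0,v0)
    box(im,c,'stand',-.0295,.0295,-.062,.062,.010,(0,0,255),s,u0,v0)
    for sg in(-1,1):
        for a,b in((-.0295,-.0165),(.0165,.0295)): box(im,c,'stand',a,b,sg*.046-.008,sg*.046+.008,.045,(0,255,0),s,u0,v0)
    cv2.imwrite(out,c)
over(t,105,145,305,210,4,"pics/c1.png"); over(t,240,145,400,210,5,"pics/c2.png"); over(s,205,175,375,265,4.7,"pics/c3.png")
E
python3 ov.py
```

```text
rest_long [ 0.5699 -0.1974] -81.74 [1.  1.3 1.4 0.4] edges [np.float64(168.8), np.float64(61.0), np.float64(170.0), np.float64(62.6)]
rest_short [5.759e-01 5.000e-04] -100.02 [1.5 1.5 1.4 1.7] edges [np.float64(124.3), np.float64(63.6), np.float64(124.3), np.float64(64.1)]
rest_medium [0.5558 0.1991] -94.38 [1.6 0.4 1.1 2.4] edges [np.float64(145.1), np.float64(61.8), np.float64(150.3), np.float64(63.1)]
stand [0.5783 0.3549] -87.98 [0.8 1.4 0.9 2. ] edges [np.float64(59.3), np.float64(124.5), np.float64(60.9), np.float64(124.6)]
```

View pics/c1.png

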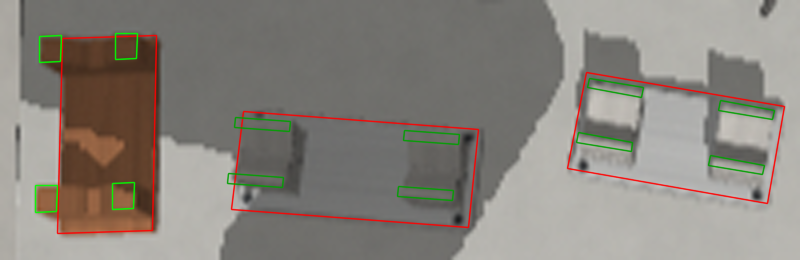

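View pics/c2.png

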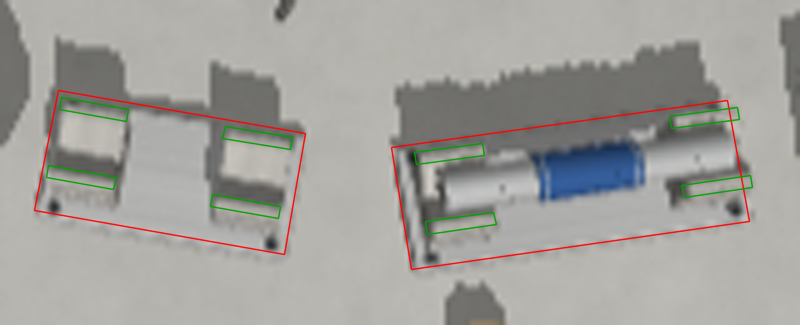

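View pics/c3.png

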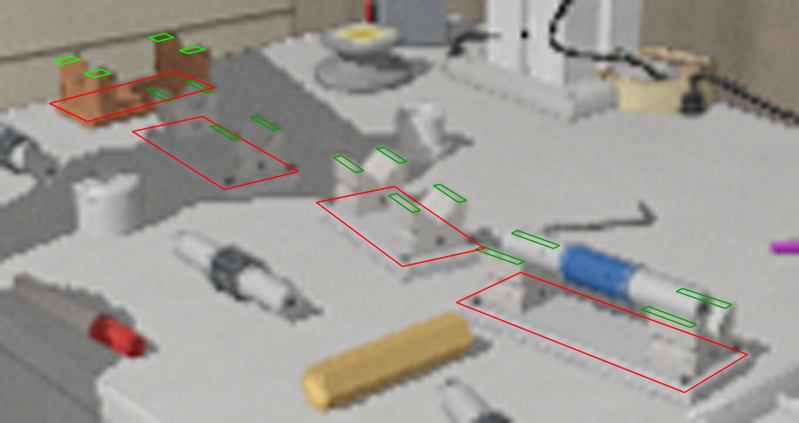

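Run:
```python
from h import *
s=load("pics/side0.npz"); t=load("pics/top0.npz")
o=ctrl.get_obs(); R,_=cv2.Rodrigues(o["tool_rot"]); p=o["tool_pos"]; print(R.round(3))
c=s["color"][...,::-1].copy(); c=cv2.resize(c[90:160,80:160],None,fx=8,fy=8,interpolation=cv2.INTER_CUBIC)
for d in(-.0425,.0425):
    q=p+R@np.array([0,d,-.013]); u,v=proj(s,q); print(u,v); cv2.circle(c,(int((u-80+.5)*8),int((v-90+.5)*8)),4,(0,255,0),1)
u,v=proj(s,p); cv2.circle(c,(int((u-80+.5)*8),int((v-90+.5)*8)),4,(0,255,255),1)
cv2.imwrite("pics/d1.png",c); print(proj(t,p))
```

```text
[[-0.914  0.406 -0.001]
 [ 0.406  0.914 -0.002]
 [ 0.    -0.002 -1.   ]]
119.72504813916056 139.98964295268505
122.91013081824677 135.74331462489994
[-37.67740318 326.2216181 ]
```

View pics/d1.png

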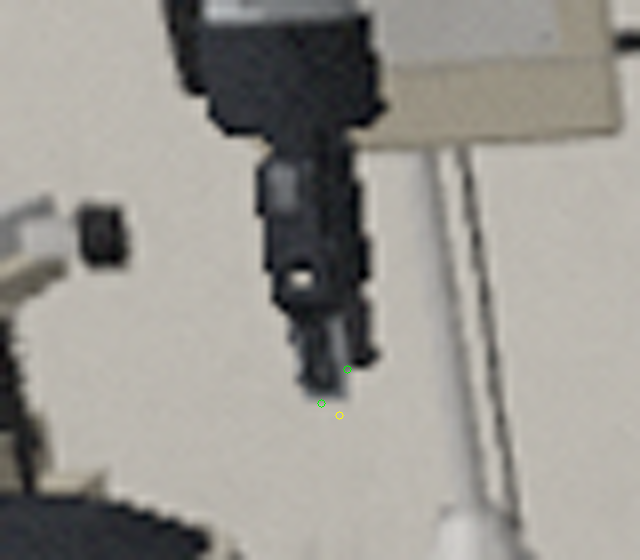

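```bash
cat > g.py <<'E'
from h import *
def g(t,u0,v0,u1,v1,s,out,a=1.2):
    c=t["color"][v0:v1,u0:u1,::-1]; c=cv2.resize(c,None,fx=s,fy=s,interpolation=cv2.INTER_CUBIC)
    c=cv2.convertScaleAbs(c,alpha=a)
    for u in range(u0,u1,5):
        cv2.line(c,((u-u0)*s+s//2,0),((u-u0)*s+s//2,6 if u%10 else 14),(0,0,255),1)
        if u%10==0: cv2.putText(c,str(u),((u-u0)*s+s//2,24),0,.35,(0,0,255),1)
    for v in range(v0,v1,5):
        cv2.line(c,(0,(v-v0)*s+s//2),(6 if v%10 else 14,(v-v0)*s+s//2),(0,0,255),1)
        if v%10==0: cv2.putText(c,str(v),(14,(v-v0)*s+s//2),0,.35,(0,0,255),1)
    cv2.imwrite(out,c)
E
python3 - <<'E'
from g import *
s=load("pics/side0.npz")
g(s,295,215,375,265,10,"pics/e1.png",1); g(s,265,200,315,240,14,"pics/e2.png",1);g(s,190,175,290,225,8,"pics/e3.png",1)
E
```

```text
(no output)
```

View pics/e1.png

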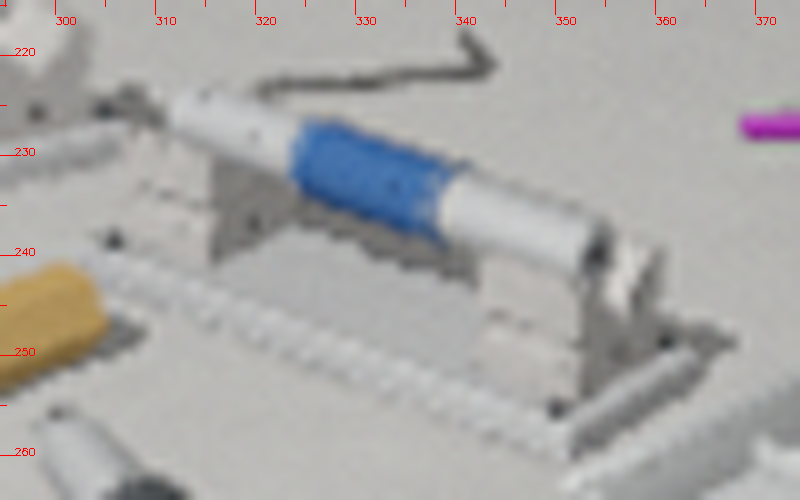

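View pics/e2.png

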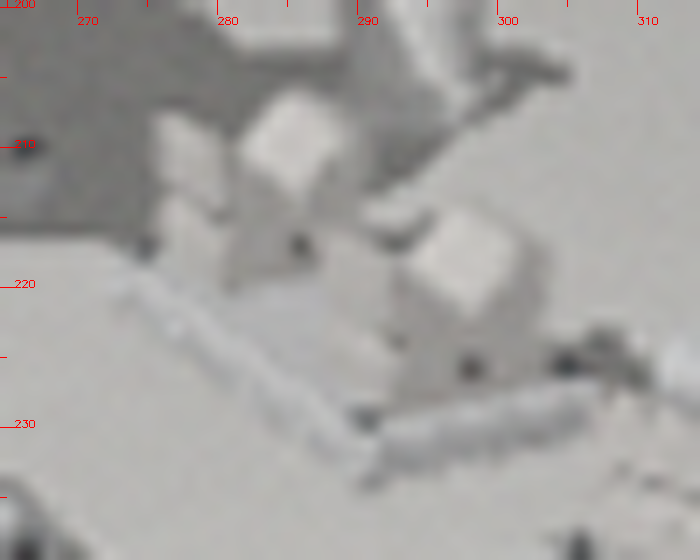

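View pics/e3.png

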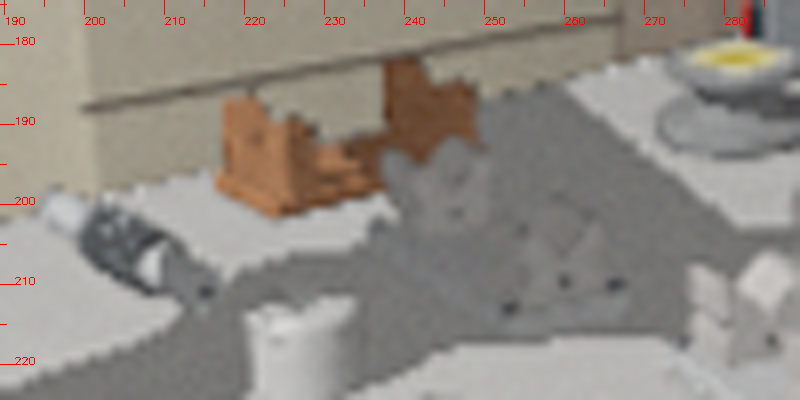

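```bash
cat >> h.py <<'E'
def tri(a,pa,b,pb):
    ca,da=ray(a,*pa); cb,db=ray(b,*pb); x=np.linalg.lstsq(np.c_[da,-db],cb-ca,rcond=None)[0]
    A=ca+da*x[0]; B=cb+db*x[1]; return (A+B)/2,(B-A)
E
python3 - <<'E'
from h import *
t=load("pics/top0.npz"); s=load("pics/side0.npz")
for n,a,b in(("L nl",(325,196.5),(305,238.5)),("L nr",(385.5,186.5),(349,255.3)),("S nl",(249.5,186),(274.7,217)),("S nr",(293,193.3),(290,229.2)),("M nr",(218.5,199.5),(252.5,213)),("M fr",(221,178.5),(265.5,210))):
    m,g=tri(t,a,s,b); print(n,m.round(4),(g*1e3).round(1), 'top z12',onz(t,*a,.012)[:2].round(4),'side z12',onz(s,*b,.012)[:2].round(4))
E
```

```text
L nl [ 0.5321 -0.1264  0.0147] [ 1.2 -0.9  0.3] top z12 [ 0.5319 -0.1262] side z12 [ 0.5366 -0.1223]
L nr [ 0.557  -0.2756  0.0138] [ 0.4 -0.3  0.2] top z12 [ 0.5571 -0.2759] side z12 [ 0.5599 -0.2734]
S nl [0.559  0.0587 0.0158] [ 3.4 -2.2  0.5] top z12 [0.558  0.0601] side z12 [0.5665 0.0656]
S nr [ 0.5398 -0.0477  0.0146] [ 1.  -0.7  0.2] top z12 [ 0.5398 -0.0475] side z12 [ 0.5441 -0.0433]
M nr [0.524  0.1352 0.0154] [ 1.  -0.6  0.1] top z12 [0.5241 0.136 ] side z12 [0.5292 0.1422]
M fr [0.5759 0.1308 0.0149] [-0.5  0.3 -0.1] top z12 [0.5768 0.131 ] side z12 [0.5799 0.137 ]
```

Run:
```python
from g import *
t=load("pics/top0.npz"); s=load("pics/side0.npz")
c=t["color"].astype(int); gray=c.mean(2)
g(t,112,225,187,250,10,"pics/f1.png",1.2); g(t,242,222,307,247,11,"pics/f2.png",1.2); g(t,352,218,437,263,9,"pics/f3.png",1.2)
for n,(u0,v0,u1,v1),L in(("medium",(115,228,185,250),.052),("short",(245,225,302,248),.03),("long",(356,222,432,260),.074)):
    m=np.zeros(gray.shape,np.uint8); m[v0:v1,u0:u1]=(gray[v0:v1,u0:u1]<88)
    m=cv2.morphologyEx(m,cv2.MORPH_CLOSE,np.ones((5,5)))
    k,lab,st,ce=cv2.connectedComponentsWithStats(m); i=1+st[1:,4].argmax()
    cn,_=cv2.findContours((lab==i).astype(np.uint8),cv2.RETR_EXTERNAL,cv2.CHAIN_APPROX_NONE)
    r=cv2.minAreaRect(cn[0]); print(n,st[i],ce[i],r)
    mu=cv2.moments((lab==i).astype(np.uint8)); print(' ang',np.degrees(.5*np.arctan2(2*mu['mu11'],mu['mu20']-mu['mu02'])),'world',onz(t,*ce[i],.016).round(4))
b=(c[...,2]-c[...,0]>60); b[:,:310]=0;b[:150]=0;b[205:]=0;b[:,400:]=0
k,lab,st,ce=cv2.connectedComponentsWithStats(b.astype(np.uint8)); i=1+st[1:,4].argmax(); print(st[i],ce[i],onz(t,*ce[i],.047))
mu=cv2.moments((lab==i).astype(np.uint8)); print(' ang',np.degrees(.5*np.arctan2(2*mu['mu11'],mu['mu20']-mu['mu02'])))
```

```text
medium [139 231  24  13 257] [149.54085603 236.94941634] ((150.5, 237.0), (12.0, 23.0), 90.0)
 ang -3.0454790154400007 world [0.4315 0.3004 0.016 ]
short [269 228  14  13 153] [275.37908497 233.56862745] ((275.5, 234.0), (12.0, 13.0), 90.0)
 ang -39.951682984398424 world [ 0.4402 -0.0043  0.016 ]
long [380 234  33  21 391] [396.15345269 243.72122762] ((395.9803466796875, 243.67227172851562), (32.538970947265625, 12.308368682861328), 17.818889617919922)
 ang 18.953516861223136 world [ 0.4163 -0.2952  0.016 ]
[348 175  21  10 146] [357.49315068 179.15068493] [ 0.56830452 -0.20048216  0.047     ]
 ang -8.466430392586608
```

View pics/f1.png

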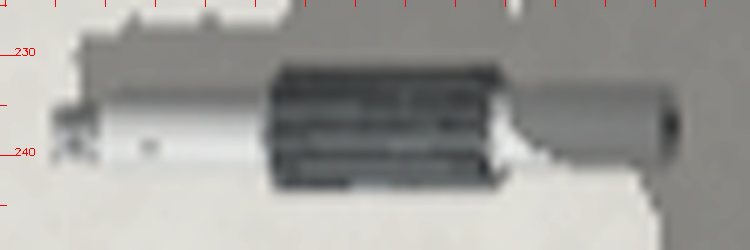

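View pics/f2.png

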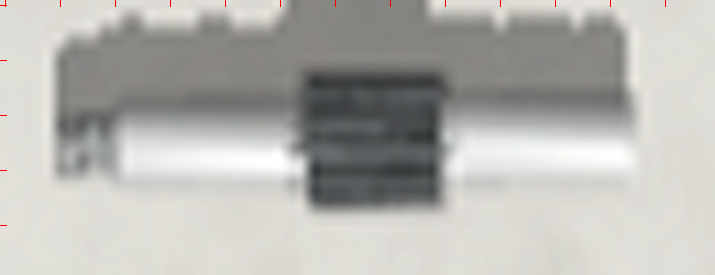

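View pics/f3.png

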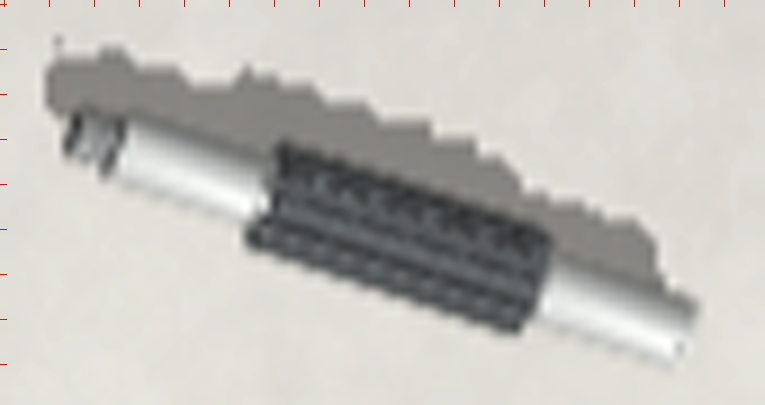

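```bash
cat > plan.py <<'E'
from h import *
import sys
from scipy.spatial.transform import Rotation as Ro
def axis(im,pa,pb,z):
    a=onz(im,*pa,z);b=onz(im,*pb,z);return ((a+b)/2)[:2].round(4),np.degrees(np.arctan2(*(b-a)[1::-1])).round(2)
def plan(x,y,yaw,zs):
    o=ctrl.get_obs(); p=o["tool_pos"]; R=Ro.from_rotvec(o["tool_rot"])
    cur=np.degrees(np.arctan2(R.as_matrix()[1,0],R.as_matrix()[0,0])); yaw=cur+((yaw-cur+90)%180-90)
    a=np.radians(yaw); X=np.array([np.cos(a),np.sin(a),0]);Z=np.array([0,0,-1.]);T=Ro.from_matrix(np.c_[X,np.cross(Z,X),Z])
    print('t',o["t"].round(2),'pos',p.round(4),'yaw',cur.round(2),'open',o["opening"].round(4),'F',o["contact_force"].round(1),'q',o["q"].round(2))
    for z in zs: print(z,'shift cm',(R.inv().apply(np.array([x,y,z])-p)*100).round(2),'turn',np.degrees((R.inv()*T).as_rotvec()).round(1))
if __name__=="__main__":
    v=[float(a) for a in sys.argv[1:]]; plan(v[0],v[1],v[2],v[3:])
E
python3 - <<'E'
from plan import *
t=load("pics/top0.npz")
print('bar',axis(t,(328.3,183.4),(386.5,174.7),.047)); 
f=lambda s,u0,v0,U,V:(u0+U/s-.5,v0+V/s-.5)
print('med',axis(t,f(10,112,225,100,128),f(10,112,225,672,128),.016))
print('short',axis(t,f(11,242,222,113,141),f(11,242,222,632,139),.016))
print('long',axis(t,f(9,352,218,116,148),f(9,352,218,685,332),.016), onz(t,395.9,243.9,.016))
E
python3 plan.py .5685 -.2003 98.4 .16
```

```text
bar (array([ 0.5686, -0.2004]), np.float64(-81.3))
med (array([0.4306, 0.299 ]), np.float64(-89.9))
short (array([ 0.4386, -0.0043]), np.float64(-89.68))
long (array([ 0.4153, -0.2945]), np.float64(-108.0)) [ 0.41583084 -0.29456881  0.016     ]Traceback (most recent call last):
  File "plan.py", line 13, in <module>
    v=[float(a) for a in sys.argv[1:]]; plan(v[0],v[1],v[2],v[3:])
                                        ~~~~^^^^^^^^^^^^^^^^^^^^^^
  File "plan.py", line 10, in plan
    print('t',o["t"].round(2),'pos',p.round(4),'yaw',cur.round(2),'open',o["opening"].round(4),'F',o["contact_force"].round(1),'q',o["q"].round(2))
              ^^^^^^^^^^^^
AttributeError: 'float' object has no attribute 'round'
```

```bash
sed -i 's/o\["t"\].round(2)/round(float(o["t"]),2)/; s/o\["opening"\].round(4)/round(float(o["opening"]),4)/' plan.py; python3 plan.py .5685 -.2003 98.4 .16
```

```text
t 0.1 pos [0.2533 0.5707 0.2301] yaw 156.06 open 0.0856 F [-0.4  0.2 -0.5] q [ 1.03  0.05  1.61  0.    1.48 -0.12]
0.16 shift cm [-60.09 -57.67   7.11] turn [-0.1  0.  57.7]
```

>>> play_rows([
  [[-1, -2, -2, 0, 0, 0, 2], [-1, -6, -6, 0.5, 0, 0, 8], [-1, -60.1, -57.7, 7.1, -0.1, 0, 57.7], [-1, -60.1, -57.7, 7.1, -0.1, 0, 57.7], [-1, -60.1, -57.7, 7.1, -0.1, 0, 57.7], [-1, -60.1, -57.7, 7.1, -0.1, 0, 57.7], [-1, -60.1, -57.7, 7.1, -0.1, 0, 57.7], [-1, -60.1, -57.7, 7.1, -0.1, 0, 57.7], [-1, -60.1, -57.7, 7.1, -0.1, 0, 57.7], [-1, -60.1, -57.7, 7.1, -0.1, 0, 57.7], [-1, -60.1, -57.7, 7.1, -0.1, 0, 57.7], [-1, -60.1, -57.7, 7.1, -0.1, 0, 57.7], [-1, -60.1, -57.7, 7.1, -0.1, 0, 57.7], [-1, -60.1, -57.7, 7.1, -0.1, 0, 57.7], [-1, -60.1, -57.7, 7.1, -0.1, 0, 57.7], [-1, -60.1, -57.7, 7.1, -0.1, 0, 57.7], [-1, -60.1, -57.7, 7.1, -0.1, 0, 57.7], [-1, -60.1, -57.7, 7.1, -0.1, 0, 57.7]],
], newtons=40)

```text
t: 2.35
tool_pos: [0.5683, -0.1994, 0.1605]
tool_rot: [2.051, 2.378, -0.0]
contact_force: [0.2, 0.3, -0.2]
opening: 0.0852
```

```bash
python3 - <<'E'
from plan import *
from g import g
t=grab("top","1"); s=grab("side","1")
g(t,305,140,405,215,8,"pics/h1.png",1); g(s,290,170,390,245,8,"pics/h2.png",1)
o=ctrl.get_obs();R=cv2.Rodrigues(o["tool_rot"])[0]
for d in(-.0425,.0425):
    q=o["tool_pos"]+R@[0,d,-.013]; print(proj(t,q).round(1),proj(s,q).round(1))
E
python3 plan.py .5685 -.2003 98.4 .05 .033
```

```text
[372.3 186.7] [323.9 193.9]
[365.1 147.3] [343.4 186.3]
t 2.45 pos [ 0.5684 -0.1997  0.1605] yaw 98.43 open 0.0857 F [-0.2 -0.3 -0.5] q [-0.46  0.05  1.73 -0.    1.35 -0.61]
0.05 shift cm [-5.000e-02 -1.000e-02  1.105e+01] turn [0.  0.1 0. ]
0.033 shift cm [-5.000e-02 -1.000e-02  1.275e+01] turn [0.  0.1 0. ]
```

View pics/h1.png

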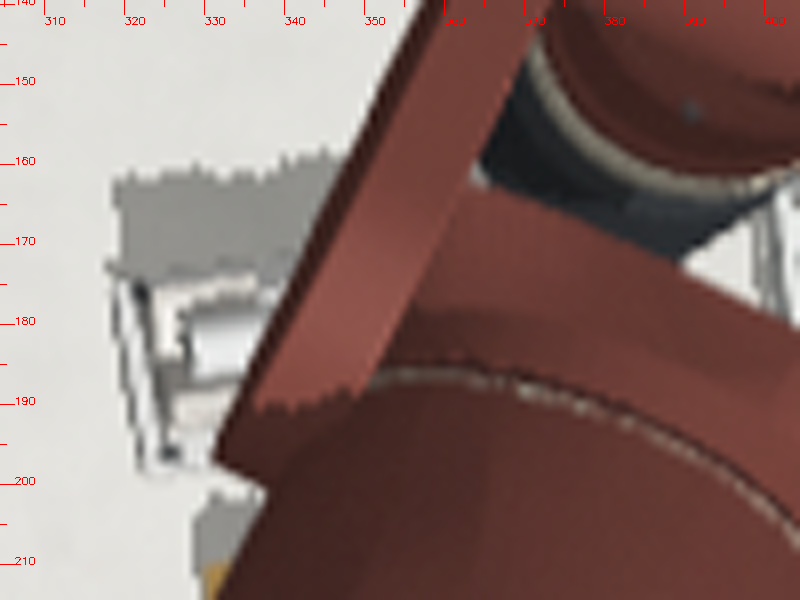

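View pics/h2.png

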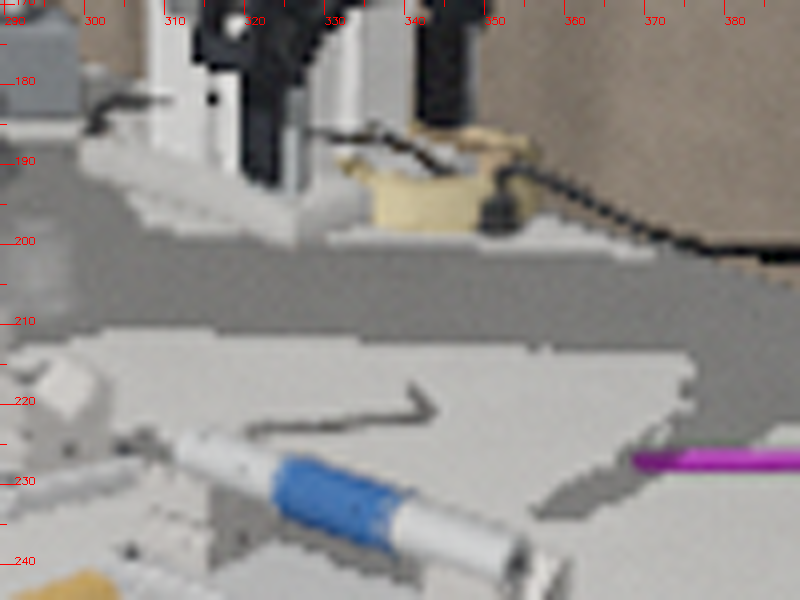

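>>> play_rows([
  [[-1, -0.05, 0, 4, 0, 0, 0], [-1, -0.05, 0, 8, 0, 0, 0], [-1, -0.05, 0, 11, 0, 0, 0], [-1, -0.05, 0, 12.6, 0, 0, 0], [-1, -0.05, 0, 12.8, 0, 0, 0], [-1, -0.05, 0, 12.8, 0, 0, 0]],
])

```text
t: 3.2
tool_pos: [0.5696, -0.2007, 0.0339]
tool_rot: [2.05, 2.376, 0.001]
contact_force: [-0.6, 0.0, 0.7]
opening: 0.0854
```

Run:
```python
from plan import *
from g import g
s=grab("side","2")
g(s,290,190,370,250,10,"pics/i1.png",1)
print(ctrl.get_obs()["contact_force"])
```

```text
[-0.28680084 -0.13925622  0.40703874]
```

View pics/i1.png

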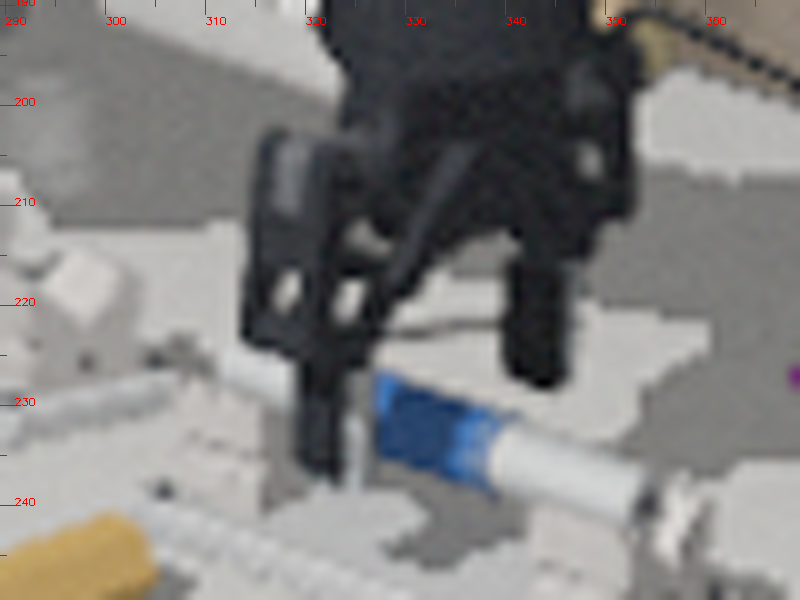

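>>> play_rows([
  [[0, 0, 0, 0, 0, 0, 0], [0.3, 0, 0, 0, 0, 0, 0], [0.6, 0, 0, 0, 0, 0, 0], [1, 0, 0, 0, 0, 0, 0], [1, 0, 0, 0, 0, 0, 0], [1, 0, 0, 0, 0, 0, 0], [1, 0, 0, 0, 0, 0, 0]],
], newtons=40)

```text
t: 4.12
tool_pos: [0.5703, -0.2009, 0.0348]
tool_rot: [2.048, 2.375, 0.002]
contact_force: [2.0, 0.8, 2.7]
opening: 0.0226
```

```bash
python3 plan.py .5783 .3549 2 .14
```

```text
t 4.12 pos [ 0.5703 -0.2009  0.0348] yaw 98.45 open 0.0226 F [2.  0.8 2.7] q [-0.46  0.2   1.8  -0.    1.13 -0.61]
0.14 shift cm [ 54.83   9.   -10.66] turn [  0.1   0.3 -83.6]
```

>>> play_rows([
  [[1, 0, 0, -1, 0, 0, 0], [1, 0, 0, -4, 0, 0, 0], [1, 0, 0, -8, 0, 0, 0], [1, 2, 0.3, -10.7, 0, 0, -3], [1, 6, 1, -10.7, 0, 0, -9], [1, 11, 1.8, -10.7, 0, 0, -17], [1, 16.5, 2.7, -10.7, 0, 0, -25], [1, 22, 3.6, -10.7, 0, 0, -33.5], [1, 27.5, 4.5, -10.7, 0, 0, -42], [1, 33, 5.4, -10.7, 0, 0, -50], [1, 38.5, 6.3, -10.7, 0, 0, -58.5], [1, 44, 7.2, -10.7, 0.1, 0.3, -67], [1, 49, 8, -10.7, 0.1, 0.3, -75], [1, 52.5, 8.7, -10.7, 0.1, 0.3, -80], [1, 54.3, 9, -10.7, 0.1, 0.3, -83], [1, 54.8, 9, -10.7, 0.1, 0.3, -83.6], [1, 54.8, 9, -10.7, 0.1, 0.3, -83.6], [1, 54.8, 9, -10.7, 0.1, 0.3, -83.6]],
], newtons=60)

```text
t: 6.38
tool_pos: [0.5785, 0.3533, 0.1404]
tool_rot: [0.053, -3.141, 0.002]
contact_force: [0.6, 0.0, -3.5]
opening: 0.0219
```

```bash
python3 plan.py .579 .3549 2 .05 .034 .030;  python3 - <<'E'
from plan import *
from g import g
s=grab("side","3"); t=grab("top","3")
g(s,180,130,280,205,8,"pics/j1.png",1); g(t,90,130,190,205,8,"pics/j2.png",1)
E
```

```text
t 6.38 pos [0.5785 0.3533 0.1404] yaw -178.06 open 0.0219 F [ 0.6  0.  -3.5] q [ 0.44  0.24  1.56 -0.    1.34 -1.17]
0.05 shift cm [-0.05  0.17  9.03] turn [-0.1 -0.  -0.1]
0.034 shift cm [-0.06  0.17 10.63] turn [-0.1 -0.  -0.1]
0.03 shift cm [-0.06  0.17 11.03] turn [-0.1 -0.  -0.1]
```

View pics/j1.png

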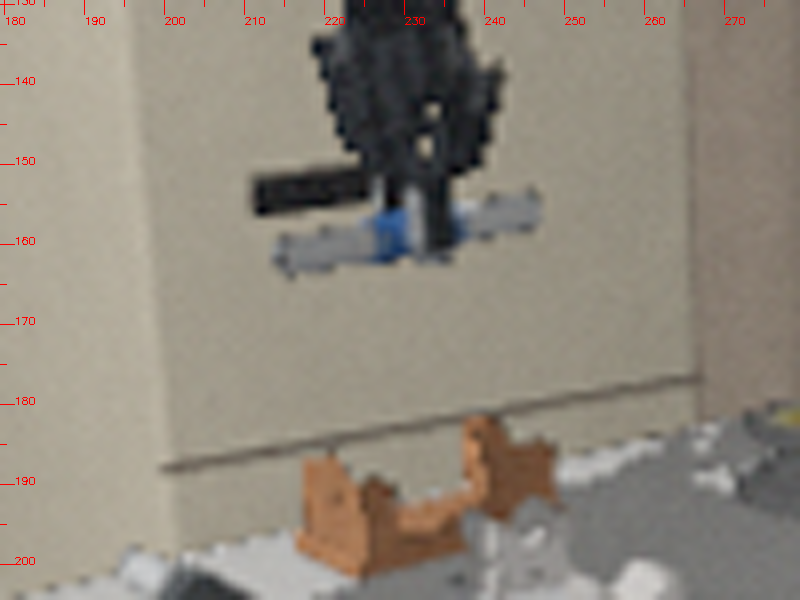

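View pics/j2.png

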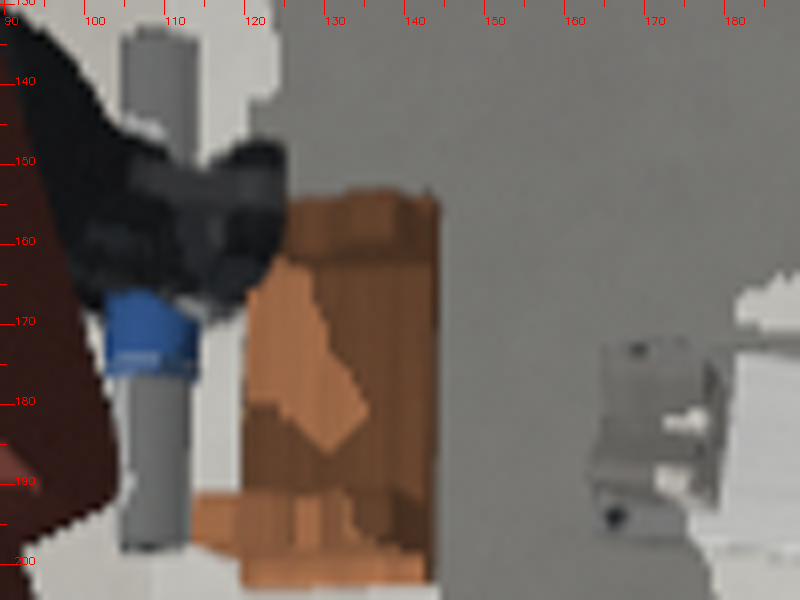

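Run:
```python
from plan import *
t=load("pics/top3.npz")
print(axis(t,(108.3,198),(109,133.5),.1526), [onz(t,*p,.1526).round(4) for p in((108.3,198),(109,133.5))])
# far top edge from seen end faces: sleeve near edge
print(onz(t,108.5,176.8,.1526))
```

```text
(array([0.5761, 0.3527]), np.float64(3.03)) [array([0.5052, 0.349 , 0.1526]), array([0.647 , 0.3565, 0.1526])]
[0.5510913  0.35144634 0.1526    ]
```

```bash
python3 plan.py .5807 .3555 2 .05 .034 .030
```

```text
t 6.47 pos [0.5786 0.3536 0.1405] yaw -178.04 open 0.0214 F [-0.4 -0.1 -3.4] q [ 0.44  0.24  1.56 -0.    1.34 -1.17]
0.05 shift cm [-0.22  0.19  9.05] turn [-0. -0. -0.]
0.034 shift cm [-0.22  0.19 10.65] turn [-0. -0. -0.]
0.03 shift cm [-0.22  0.19 11.05] turn [-0. -0. -0.]
```

>>> play_rows([
  [[1, -0.22, 0.2, 1.5, 0, 0, 0], [1, -0.22, 0.2, 5, 0, 0, 0], [1, -0.22, 0.2, 8, 0, 0, 0], [1, -0.22, 0.2, 9.8, 0, 0, 0], [1, -0.22, 0.2, 10.4, 0, 0, 0], [1, -0.22, 0.2, 10.5, 0, 0, 0], [1, -0.22, 0.2, 10.5, 0, 0, 0]],
])

```text
t: 7.35
tool_pos: [0.5818, 0.3561, 0.0371]
tool_rot: [-0.054, 3.139, 0.0]
contact_force: [0.4, 0.2, -3.4]
opening: 0.0221
```

```bash
python3 plan.py .5807 .3555 2 .034 .030
python3 - <<'E'
from g import *
s=grab("side","4"); t=grab("top","4")
g(s,195,165,270,215,10,"pics/k1.png",1); g(t,90,140,190,215,8,"pics/k2.png",1)
E
```

```text
t 7.35 pos [0.5818 0.3561 0.0371] yaw -178.04 open 0.0221 F [ 0.4  0.2 -3.4] q [ 0.44  0.36  1.6  -0.    1.18 -1.16]
0.034 shift cm [ 0.11 -0.05  0.31] turn [ 0.   0.1 -0. ]
0.03 shift cm [ 0.11 -0.05  0.71] turn [ 0.   0.1 -0. ]
```

View pics/k1.png

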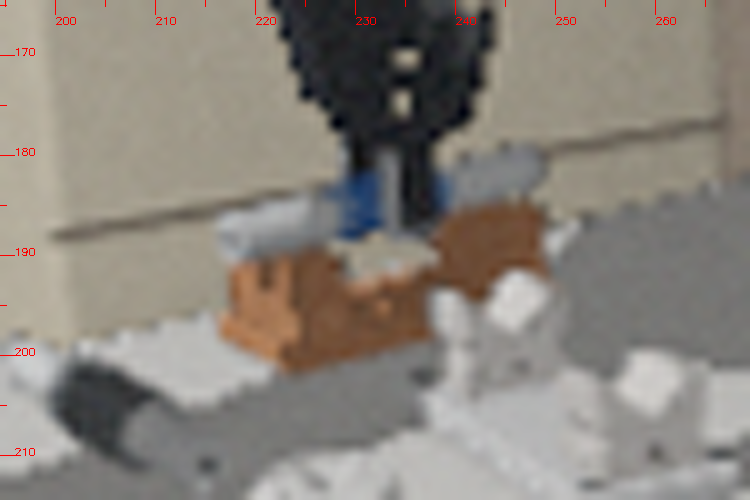

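View pics/k2.png

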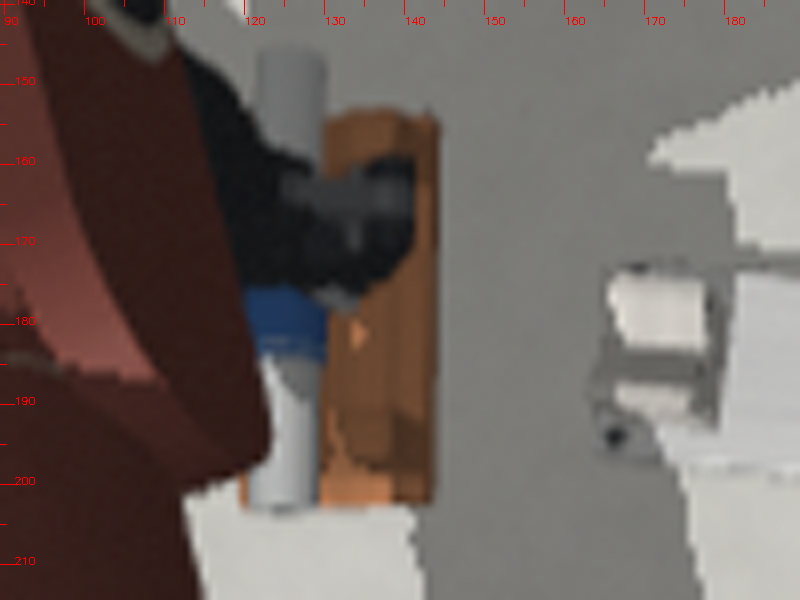

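>>> play_rows([
  [[1, 0.1, -0.05, 0.3, 0, 0, 0], [1, 0.1, -0.05, 0.5, 0, 0, 0], [1, 0.1, -0.05, 0.65, 0, 0, 0], [1, 0.1, -0.05, 0.7, 0, 0, 0]],
])

```text
t: 7.95
tool_pos: [0.5806, 0.3555, 0.0302]
tool_rot: [-0.053, 3.139, 0.0]
contact_force: [-0.5, -0.1, -0.6]
opening: 0.0223
```

```bash
python3 plan.py .5807 .3555 2 .030
```

```text
t 7.95 pos [0.5806 0.3555 0.0302] yaw -178.05 open 0.0223 F [-0.5 -0.1 -0.6] q [ 0.44  0.37  1.61 -0.    1.17 -1.16]
0.03 shift cm [-0.01  0.    0.02] turn [ 0.   0.1 -0. ]
```

>>> play_rows([
  [[1, 0, 0, 0.07, 0, 0, 0], [1, 0, 0, 0.07, 0, 0, 0], [0.4, 0, 0, 0.07, 0, 0, 0], [0.25, 0, 0, 0.07, 0, 0, 0], [0.0, 0, 0, 0.07, 0, 0, 0], [0.0, 0, 0, 0.07, 0, 0, 0]],
])

```text
t: 8.7
tool_pos: [0.5807, 0.3556, 0.0296]
tool_rot: [-0.053, 3.139, 0.0]
contact_force: [0.2, -0.0, -0.3]
opening: 0.0425
```

```bash
python3 plan.py .4400 -.0043 90.3 .16;  python3 - <<'E'
from g import *
s=grab("side","5"); t=grab("top","5")
g(s,195,165,270,215,10,"pics/l1.png",1)
E
```

```text
t 8.7 pos [0.5807 0.3556 0.0296] yaw -178.05 open 0.0425 F [ 0.2 -0.  -0.3] q [ 0.44  0.37  1.61 -0.    1.17 -1.16]
0.16 shift cm [ 15.26 -35.48 -13.08] turn [ -0.1   0.1 -88.3]
```

View pics/l1.png

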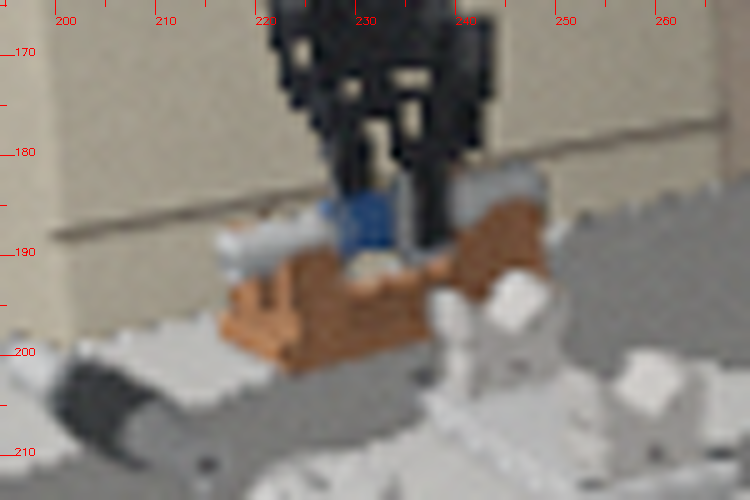

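>>> play_rows([
  [[-0.1, 0, 0, -1, 0, 0, 0], [-0.1, 0, 0, -4, 0, 0, 0], [-0.1, 0, 0, -8, 0, 0, 0], [-0.3, 0.5, -1, -11.5, 0, 0, 3], [-0.6, 2, -4.5, -13.1, 0, 0, 12], [-1, 4, -9.5, -13.1, 0, 0, 22], [-1, 6, -15, -13.1, 0, 0, 32], [-1, 8.5, -20, -13.1, 0, 0, 42], [-1, 11, -25.5, -13.1, 0, 0, 52], [-1, 13, -30, -13.1, 0, 0, 62], [-1, 14.5, -34, -13.1, 0, 0, 72], [-1, 15.3, -35.5, -13.1, -0.1, 0.1, 82], [-1, 15.3, -35.5, -13.1, -0.1, 0.1, 90], [-1, 15.3, -35.5, -13.1, -0.1, 0.1, 91.7], [-1, 15.3, -35.5, -13.1, -0.1, 0.1, 91.7], [-1, 15.3, -35.5, -13.1, -0.1, 0.1, 91.7]],
])

```text
t: 10.8
tool_pos: [0.4397, -0.0043, 0.1603]
tool_rot: [-2.215, -2.228, -0.005]
contact_force: [-0.6, -0.2, 1.7]
opening: 0.0856
```

```bash
python3 plan.py .4400 -.0043 90.3 .05 .006;  python3 - <<'E'
from g import *
s=grab("side","6"); t=grab("top","6")
g(t,110,140,210,215,8,"pics/m1.png",1); g(s,200,170,300,245,8,"pics/m2.png",1)
E
```

```text
t 10.8 pos [ 0.4397 -0.0043  0.1603] yaw 90.34 open 0.0856 F [-0.6 -0.2  1.7] q [-0.18 -0.37  2.1   0.    1.4  -0.19]
0.05 shift cm [-3.000e-02  1.000e-02  1.103e+01] turn [ 0.1 -0.1  0. ]
0.006 shift cm [-0.04  0.   15.43] turn [ 0.1 -0.1  0. ]
```

View pics/m1.png

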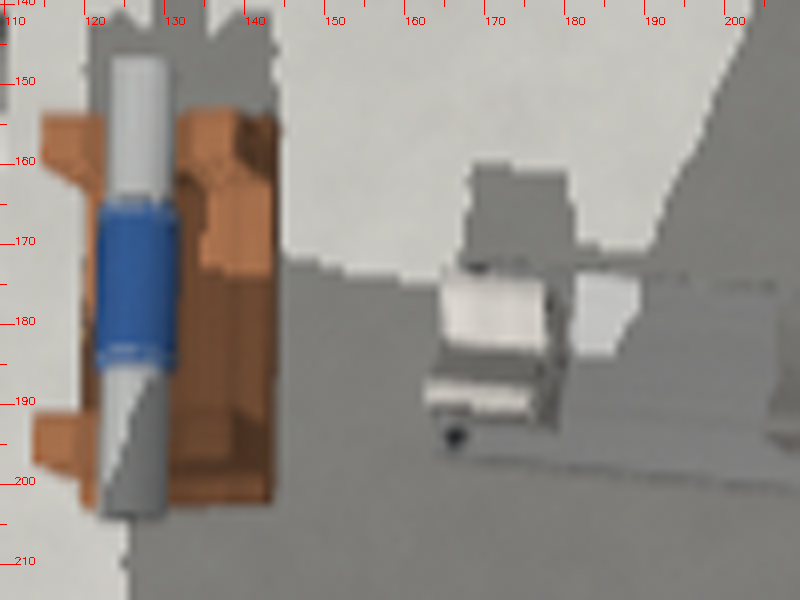

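View pics/m2.png

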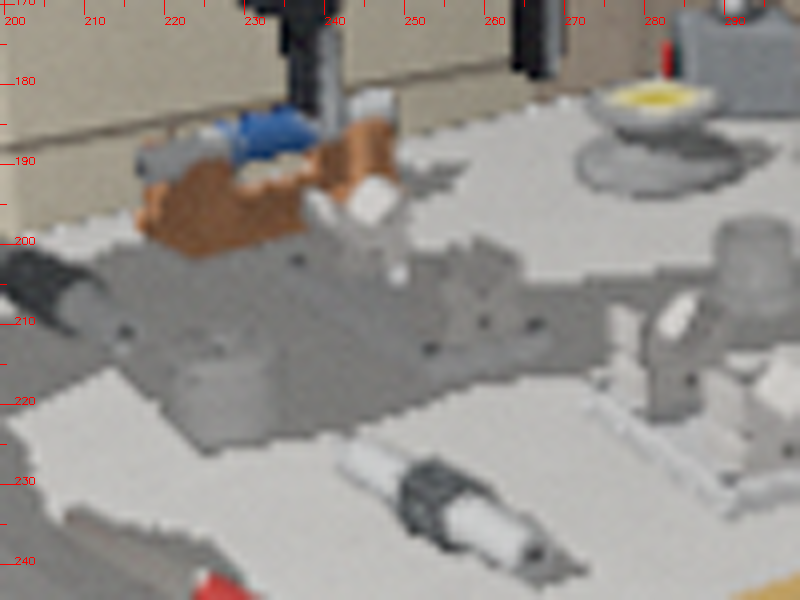

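>>> play_rows([
  [[-1, 0, 0, 4, 0, 0, 0], [-1, 0, 0, 9, 0, 0, 0], [-1, 0, 0, 13, 0, 0, 0], [-1, 0, 0, 14.8, 0, 0, 0], [-1, 0, 0, 15.4, 0, 0, 0], [-1, 0, 0, 15.4, 0, 0, 0], [-0.4, 0, 0, 15.4, 0, 0, 0], [0, 0, 0, 15.4, 0, 0, 0], [0.2, 0, 0, 15.4, 0, 0, 0]],
], newtons=40)

```text
t: 12.02
tool_pos: [0.4404, -0.004, 0.0068]
tool_rot: [2.215, 2.227, 0.006]
contact_force: [0.0, 0.3, 0.2]
opening: 0.0342
```

```bash
python3 plan.py .4400 -.0043 90.3 .006;  python3 - <<'E'
from g import *
s=grab("side","7")
g(s,220,195,300,255,10,"pics/n2.png",1)
E
```

```text
t 12.03 pos [ 0.4404 -0.004   0.0068] yaw 90.32 open 0.0342 F [0.  0.3 0.2] q [-0.18 -0.14  2.2   0.    1.07 -0.19]
0.006 shift cm [-0.03 -0.04  0.08] turn [ 0.2 -0.1  0. ]
```

View pics/n2.png

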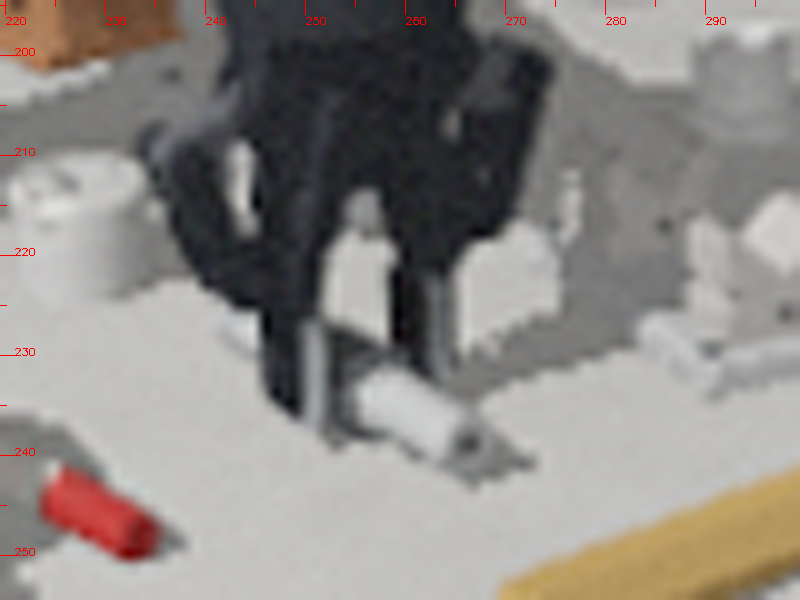

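>>> play_rows([
  [[0.6, 0, 0, 0, 0, 0, 0], [1, 0, 0, 0, 0, 0, 0], [1, 0, 0, 0, 0, 0, 0], [1, 0, 0, 0, 0, 0, 0]],
], newtons=60)

```text
t: 12.58
tool_pos: [0.4403, -0.004, 0.0069]
tool_rot: [2.215, 2.227, 0.005]
contact_force: [-1.6, 0.3, 4.0]
opening: 0.0273
```

```bash
python3 plan.py .577 .0005 80 .12 .045 .039
```

```text
t 12.57 pos [ 0.4403 -0.004   0.0069] yaw 90.32 open 0.0273 F [-1.6  0.3  4. ] q [-0.18 -0.14  2.2   0.    1.07 -0.19]
0.12 shift cm [  0.4   13.7  -11.27] turn [ 0.1 -0.1 10.3]
0.045 shift cm [ 0.38 13.68 -3.77] turn [ 0.1 -0.1 10.3]
0.039 shift cm [ 0.38 13.68 -3.17] turn [ 0.1 -0.1 10.3]
```

>>> play_rows([
  [[1, 0, 0, -1, 0, 0, 0], [1, 0, 0, -4, 0, 0, 0], [1, 0, 0.5, -8, 0, 0, 1], [1, 0.1, 3, -10.5, 0, 0, 3], [1, 0.2, 7, -11.2, 0, 0, 6], [1, 0.3, 11, -11.2, 0, 0, 9], [1, 0.4, 13.2, -10.5, 0, 0, 10], [1, 0.4, 13.7, -8.5, 0.1, -0.1, 10.3], [1, 0.4, 13.7, -7, 0.1, -0.1, 10.3], [1, 0.4, 13.7, -6.4, 0.1, -0.1, 10.3], [1, 0.4, 13.7, -6.3, 0.1, -0.1, 10.3]],
])

```text
t: 13.95
tool_pos: [0.5759, 0.0007, 0.0693]
tool_rot: [-2.405, -2.019, 0.0]
contact_force: [0.1, -0.9, -2.9]
opening: 0.0273
```

```bash
python3 plan.py .577 .0005 80 .045 .039;  python3 - <<'E'
from g import *
s=grab("side","8"); t=grab("top","8")
g(s,250,175,330,235,10,"pics/o2.png",1); g(t,230,145,310,205,10,"pics/o1.png",1)
E
```

```text
t 13.95 pos [0.5759 0.0007 0.0693] yaw 80.02 open 0.0273 F [ 0.1 -0.9 -2.9] q [-0.13  0.09  1.86  0.    1.19  0.05]
0.045 shift cm [0.   0.12 2.43] turn [-0.1 -0.   0. ]
0.039 shift cm [0.   0.12 3.03] turn [-0.1 -0.   0. ]
```

View pics/o2.png

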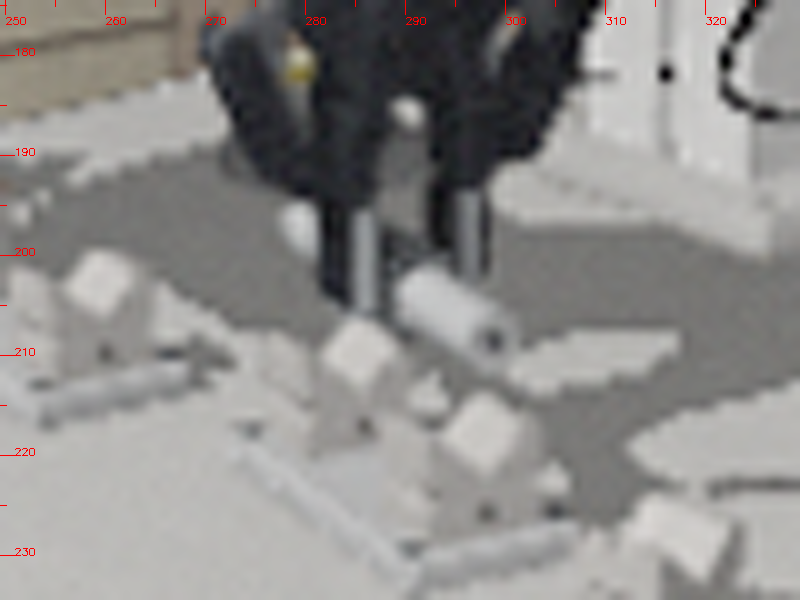

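View pics/o1.png

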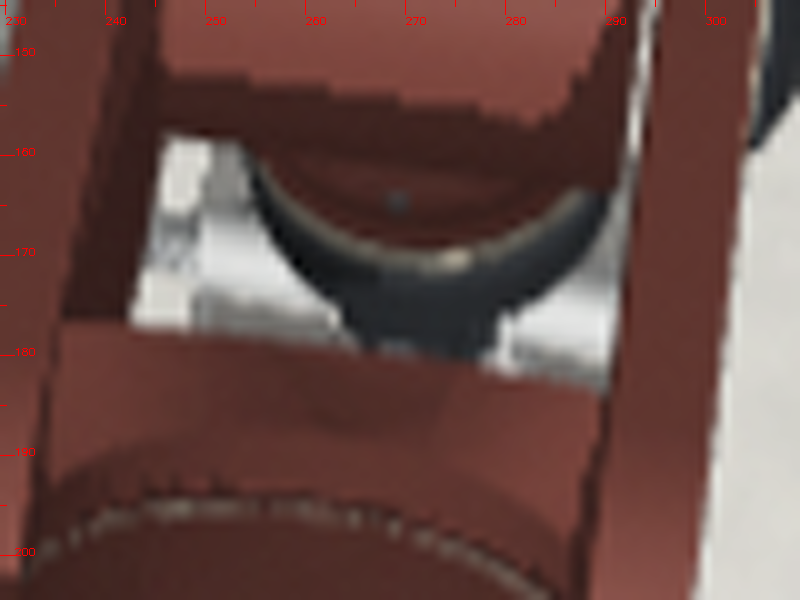

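Run:
```python
from plan import *
s=load("pics/side8.npz")
d=-np.array([np.cos(np.radians(80)),np.sin(np.radians(80)),0])
n=np.array([d[1],-d[0],0])
end=np.array([.5759,.0007,.0774])+.057*d; print('shaft end pred',proj(s,end))
for c in((.5759,.0005),(.577,.0005)):
  C=np.array([*c,0])
  print('V apex outer',proj(s,C+.0565*d+[0,0,.032]),'V far lip outer',proj(s,C+.0565*d-n*.014+[0,0,.046]),'V far lip2',proj(s,C+.0565*d+n*.014+[0,0,.046]), 'far block outer apex->its near face', proj(s,C-.0235*d+[0,0,.032]))
```

```text
shaft end pred [298.11268217 208.80687909]
V apex outer [298.01143859 222.61376061] V far lip outer [302.00866642 217.53454945] V far lip2 [294.01392038 219.24851876] far block outer apex->its near face [285.67966765 214.09736978]
V apex outer [298.28817962 222.52477952] V far lip outer [302.28332841 217.44811799] V far lip2 [294.29518339 219.1604114 ] far block outer apex->its near face [285.94758585 214.01708933]
```

>>> play_rows([
  [[1, 0, 0.12, 1, 0, 0, 0], [1, 0, 0.12, 1.9, 0, 0, 0], [1, 0, 0.12, 2.5, 0, 0, 0], [1, 0, 0.12, 2.8, 0, 0, 0], [1, 0, 0.12, 2.9, 0, 0, 0], [1, 0, 0.12, 2.9, 0, 0, 0]],
])

```text
t: 14.8
tool_pos: [0.5776, 0.0004, 0.0425]
tool_rot: [-2.405, -2.019, 0.001]
contact_force: [-6.3, -0.1, 4.0]
opening: 0.0275
```

```bash
python3 plan.py .577 .0005 80 .039;  python3 - <<'E'
from g import *
s=grab("side","9")
g(s,250,175,330,235,10,"pics/p2.png",1)
E
```

```text
t 14.8 pos [5.776e-01 4.000e-04 4.250e-02] yaw 80.03 open 0.0275 F [-6.3 -0.1  4. ] q [-0.13  0.13  1.86  0.    1.15  0.05]
0.039 shift cm [-0.01 -0.06  0.35] turn [-0.1 -0.   0. ]
```

View pics/p2.png

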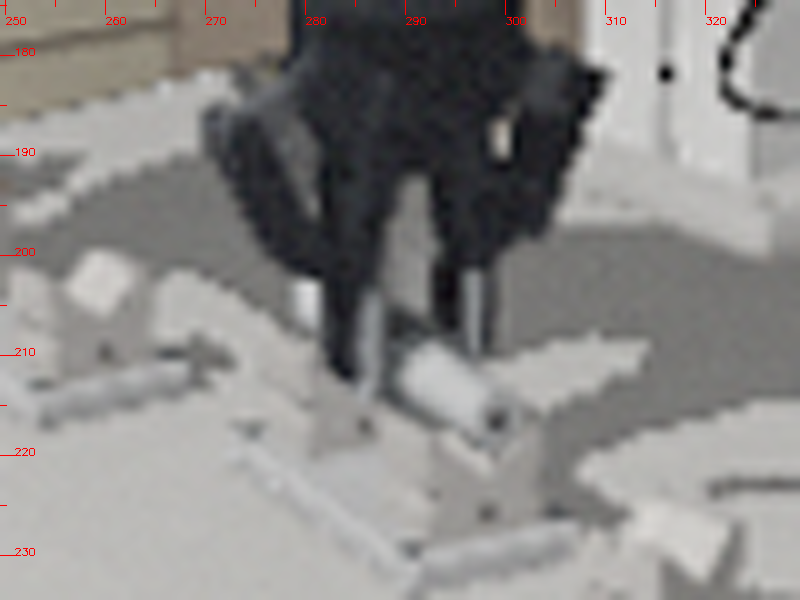

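>>> play_rows([
  [[1, 0, -0.1, -0.05, 0, 0, 0], [1, 0, -0.2, -0.05, 0, 0, 0], [1, 0, -0.25, 0, 0, 0, 0], [1, 0, -0.25, 0, 0, 0, 0]],
])

```text
t: 15.35
tool_pos: [0.575, 0.0009, 0.0423]
tool_rot: [-2.405, -2.019, 0.001]
contact_force: [0.5, 0.4, -3.4]
opening: 0.0274
```

```bash
python3 plan.py .5745 .0005 80 .039
```

```text
t 15.35 pos [0.575  0.0009 0.0423] yaw 80.03 open 0.0274 F [ 0.5  0.4 -3.4] q [-0.13  0.13  1.87  0.    1.15  0.05]
0.039 shift cm [-0.04 -0.04  0.33] turn [-0.1 -0.   0. ]
```

Free again. Lower in small steps.

>>> play_rows([
  [[1, -0.02, 0, 0.1, 0, 0, 0], [1, -0.02, 0, 0.2, 0, 0, 0], [1, -0.02, 0, 0.25, 0, 0, 0], [1, -0.02, 0, 0.25, 0, 0, 0]],
])

```text
t: 15.85
tool_pos: [0.575, 0.0006, 0.0403]
tool_rot: [-2.405, -2.019, 0.002]
contact_force: [-3.3, -0.7, 1.8]
opening: 0.0272
```

```bash
python3 plan.py .5745 .0005 80 .039
```

```text
t 15.85 pos [0.575  0.0006 0.0403] yaw 80.03 open 0.0272 F [-3.3 -0.7  1.8] q [-0.13  0.13  1.87  0.    1.14  0.05]
0.039 shift cm [-0.02 -0.05  0.13] turn [-0.1 -0.   0. ]
```

>>> play_rows([
  [[1, -0.02, -0.1, -0.05, 0, 0, 0], [1, -0.02, -0.14, 0, 0, 0, 0], [1, -0.02, -0.14, 0.08, 0, 0, 0], [1, -0.02, -0.14, 0.12, 0, 0, 0], [1, -0.02, -0.14, 0.12, 0, 0, 0]],
])

```text
t: 16.48
tool_pos: [0.5737, 0.0007, 0.0393]
tool_rot: [-2.405, -2.019, 0.001]
contact_force: [-1.0, -0.1, -0.7]
opening: 0.0273
```

```bash
python3 plan.py .5745 .0005 80 .039
```

```text
t 16.48 pos [0.5737 0.0007 0.0393] yaw 80.03 open 0.0273 F [-1.  -0.1 -0.7] q [-0.13  0.13  1.87  0.    1.14  0.05]
0.039 shift cm [-0.01  0.08  0.03] turn [-0.1 -0.   0. ]
```

>>> play_rows([
  [[1, 0, -0.04, 0.03, 0, 0, 0], [1, 0, -0.04, 0.06, 0, 0, 0], [1, 0, -0.04, 0.06, 0, 0, 0]],
])

```text
t: 16.85
tool_pos: [0.5738, 0.0007, 0.0393]
tool_rot: [-2.405, -2.02, 0.0]
contact_force: [-0.6, 0.6, 1.7]
opening: 0.0272
```

```bash
python3 plan.py .5745 .0005 80 .039
python3 - <<'E'
from g import *
s=grab("side","10"); t=grab("top","10")
g(s,250,175,330,235,10,"pics/q2.png",1);g(t,230,145,310,205,10,"pics/q1.png",1)
E
```

```text
t 16.85 pos [0.5738 0.0007 0.0393] yaw 80.03 open 0.0272 F [-0.6  0.6  1.7] q [-0.13  0.13  1.87  0.    1.14  0.05]
0.039 shift cm [-0.01  0.08  0.03] turn [-0. -0.  0.]
```

View pics/q2.png

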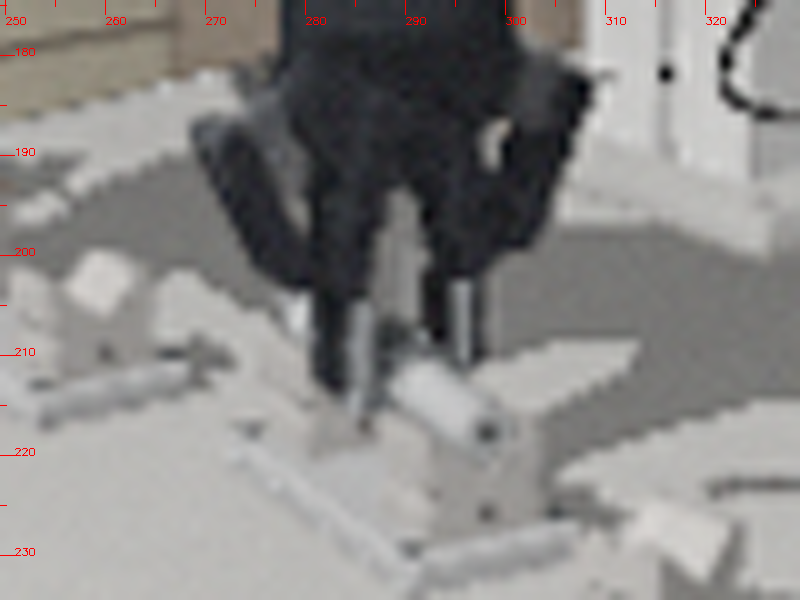

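View pics/q1.png

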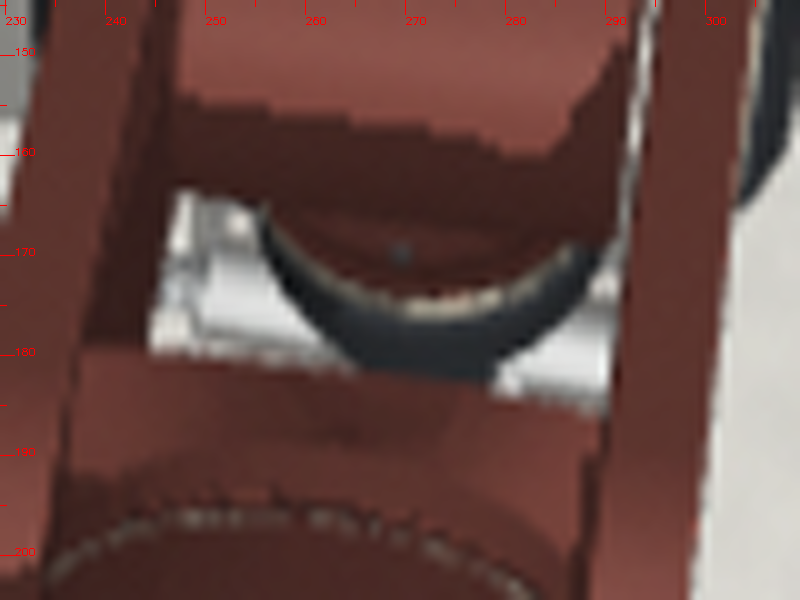

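>>> play_rows([
  [[0.25, 0, 0, 0, 0, 0, 0], [0.15, 0, 0, 0, 0, 0, 0], [-0.1, 0, 0, 0, 0, 0, 0], [-0.1, 0, 0, 0, 0, 0, 0]],
], newtons=30)

```text
t: 17.45
tool_pos: [0.5737, 0.0007, 0.0392]
tool_rot: [-2.405, -2.019, 0.0]
contact_force: [0.1, -0.4, -0.4]
opening: 0.0469
```

```bash
python3 plan.py .4315 .299 90 .16
```

```text
t 17.45 pos [0.5737 0.0007 0.0392] yaw 80.03 open 0.0469 F [ 0.1 -0.4 -0.4] q [-0.13  0.13  1.87  0.    1.14  0.05]
0.16 shift cm [ 26.92 -19.18 -12.06] turn [ -0.  -0. -10.]
```

>>> play_rows([
  [[-0.1, 0, 0, -1, 0, 0, 0], [-0.1, 0, 0, -4, 0, 0, 0], [-0.1, 0, 0, -8, 0, 0, 0], [-0.5, 1, -0.7, -11, 0, 0, -1], [-1, 4, -3, -12, 0, 0, -2], [-1, 8.5, -6, -12, 0, 0, -4], [-1, 13, -9.3, -12, 0, 0, -6], [-1, 17.5, -12.5, -12, 0, 0, -8], [-1, 22, -15.7, -12, 0, 0, -9], [-1, 25.5, -18, -12, 0, 0, -10], [-1, 26.9, -19.2, -12, 0, 0, -10], [-1, 26.9, -19.2, -12, 0, 0, -10], [-1, 26.9, -19.2, -12, 0, 0, -10]],
])

```text
t: 19.08
tool_pos: [0.4319, 0.2979, 0.1596]
tool_rot: [-2.222, -2.221, 0.0]
contact_force: [-0.0, -0.4, -0.3]
opening: 0.0854
```

```bash
python3 plan.py .4315 .299 90 .05 .007
python3 - <<'E'
from g import *
s=grab("side","11"); t=grab("top","11")
g(s,250,175,330,235,10,"pics/r2.png",1);g(t,230,145,310,205,10,"pics/r1.png",1); g(t,105,200,205,260,8,"pics/r3.png",1)
E
```

```text
t 19.07 pos [0.4319 0.2979 0.1596] yaw 89.96 open 0.0854 F [-0.  -0.4 -0.3] q [ 0.46 -0.13  1.92  0.    1.36  0.46]
0.05 shift cm [ 0.11 -0.03 10.96] turn [-0.  0. -0.]
0.007 shift cm [ 0.11 -0.03 15.26] turn [-0.  0. -0.]
```

View pics/r2.png

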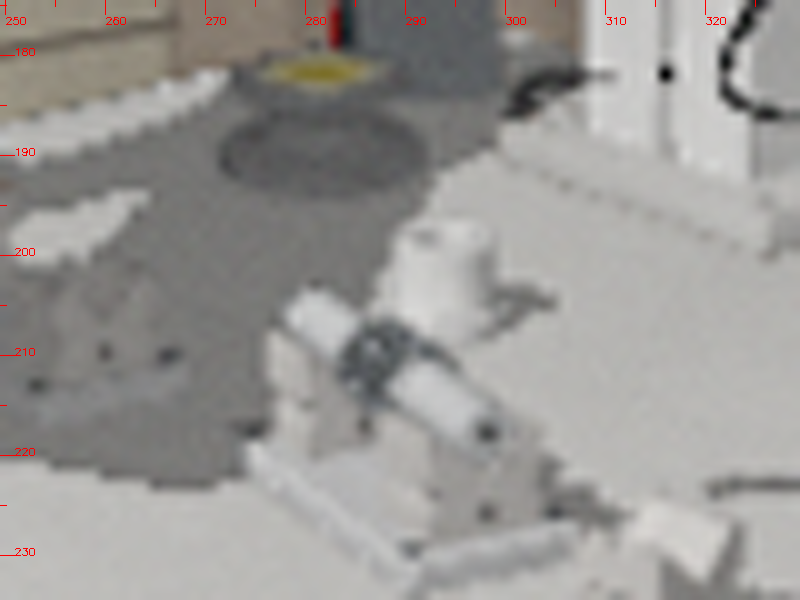

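View pics/r1.png

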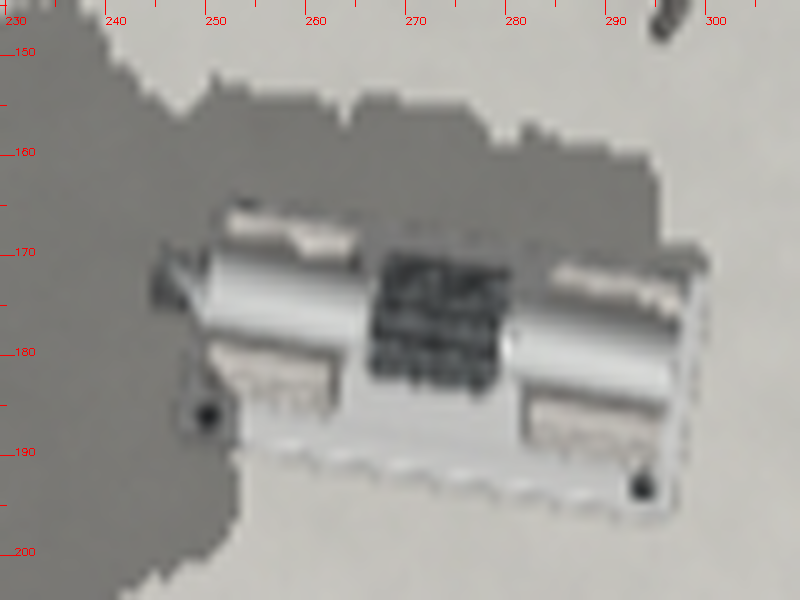

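View pics/r3.png

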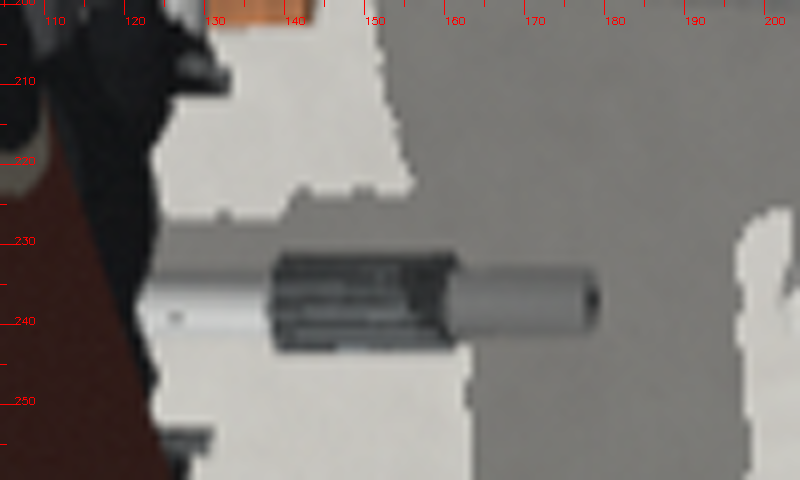

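>>> play_rows([
  [[-1, 0.1, 0, 4, 0, 0, 0], [-1, 0.1, 0, 9, 0, 0, 0], [-1, 0.1, 0, 13, 0, 0, 0], [-1, 0.1, 0, 14.8, 0, 0, 0], [-1, 0.1, 0, 15.3, 0, 0, 0], [-1, 0.1, 0, 15.3, 0, 0, 0], [-0.4, 0.1, 0, 15.3, 0, 0, 0], [0, 0.1, 0, 15.3, 0, 0, 0], [0.2, 0.1, 0, 15.3, 0, 0, 0]],
], newtons=40)

```text
t: 20.3
tool_pos: [0.4322, 0.299, 0.0071]
tool_rot: [-2.223, -2.22, -0.001]
contact_force: [-0.9, 0.4, -0.4]
opening: 0.0344
```

```bash
python3 plan.py .4315 .299 90 .007
python3 - <<'E'
from g import *
s=grab("side","12")
g(s,170,165,250,225,10,"pics/s2.png",1)
E
```

```text
t 20.3 pos [0.4322 0.299  0.0071] yaw 89.93 open 0.0344 F [-0.9  0.4 -0.4] q [0.46 0.07 2.   0.   1.07 0.46]
0.007 shift cm [-0.   -0.07  0.01] turn [ 0.  -0.  -0.1]
```

View pics/s2.png

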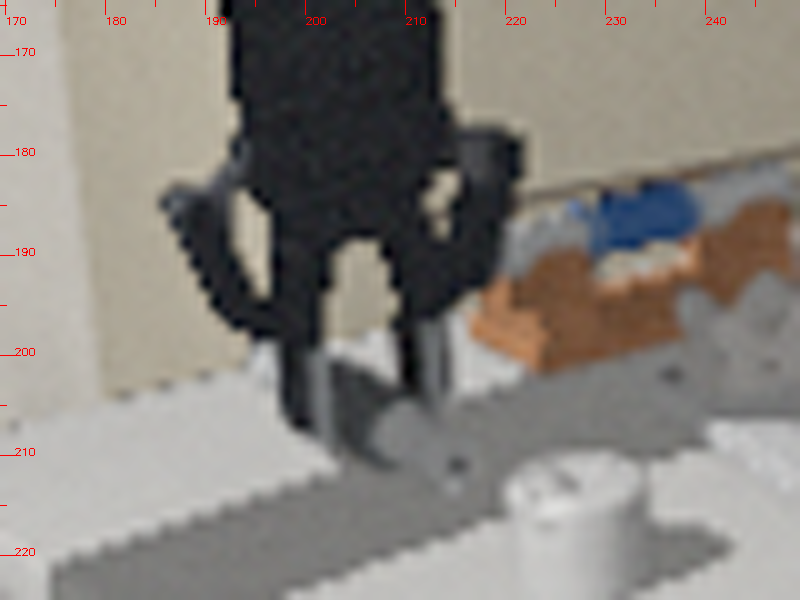

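>>> play_rows([
  [[0.6, 0, 0, 0, 0, 0, 0], [1, 0, 0, 0, 0, 0, 0], [1, 0, 0, 0, 0, 0, 0], [1, 0, 0, 0, 0, 0, 0]],
], newtons=60)

```text
t: 20.85
tool_pos: [0.4321, 0.299, 0.0072]
tool_rot: [-2.223, -2.22, -0.001]
contact_force: [-3.1, -0.9, 5.9]
opening: 0.0274
```

```bash
python3 plan.py .555 .1991 85.6 .07 .045
```

```text
t 20.85 pos [0.4321 0.299  0.0072] yaw 89.93 open 0.0274 F [-3.1 -0.9  5.9] q [0.46 0.07 2.   0.   1.07 0.46]
0.07 shift cm [-9.97 12.3  -6.29] turn [-0.  -0.   4.3]
0.045 shift cm [-9.97 12.3  -3.79] turn [-0.  -0.   4.3]
```

>>> play_rows([
  [[1, 0, 0, -1, 0, 0, 0], [1, 0, 0, -4, 0, 0, 0], [1, -0.5, 0.6, -8, 0, 0, 0], [1, -2.5, 3, -10.5, 0, 0, 1], [1, -5, 6.3, -11, 0, 0, 2], [1, -7.7, 9.5, -11, 0, 0, 3], [1, -9.5, 11.7, -10.5, 0, 0, 4], [1, -10, 12.3, -8.8, 0, 0, 4.3], [1, -10, 12.3, -7, 0, 0, 4.3], [1, -10, 12.3, -6.3, 0, 0, 4.3], [1, -10, 12.3, -6.3, 0, 0, 4.3]],
])

```text
t: 22.22
tool_pos: [0.5534, 0.1993, 0.0686]
tool_rot: [-2.302, -2.135, 0.003]
contact_force: [-0.3, -0.1, -4.1]
opening: 0.0274
```

```bash
python3 plan.py .555 .1991 85.6 .044 .039
python3 - <<'E'
from g import *
s=grab("side","13"); t=grab("top","13")
g(s,225,165,285,225,10,"pics/u2.png",1);g(t,150,155,240,215,8,"pics/u1.png",1.2)
E
```

```text
t 22.23 pos [0.5534 0.1993 0.0686] yaw 85.7 open 0.0274 F [-0.3 -0.1 -4.1] q [0.22 0.12 1.82 0.   1.2  0.29]
0.044 shift cm [-0.01  0.17  2.46] turn [-0.2  0.   0.1]
0.039 shift cm [-0.01  0.17  2.96] turn [-0.2  0.   0.1]
```

View pics/u2.png

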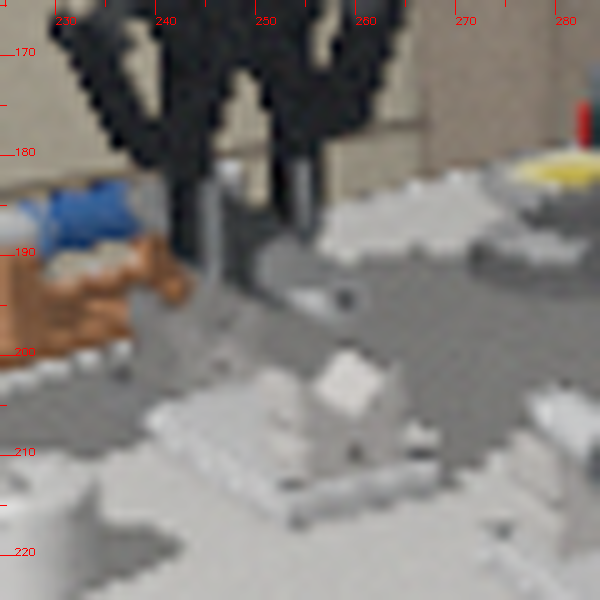

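View pics/u1.png

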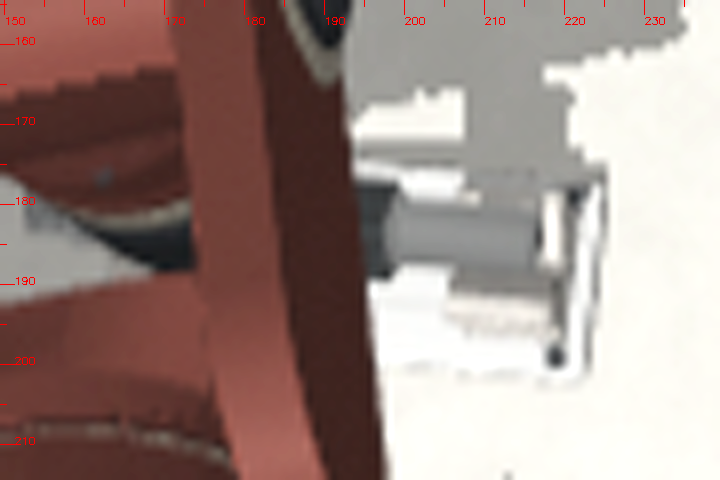

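```bash
python3 - <<'E'
from plan import *
from m import R
t=load("pics/top13.npz")
d=-np.array([np.cos(np.radians(85.7)),np.sin(np.radians(85.7)),0])
e=np.array([.5534,.1993,.0767])+.068*d
print('end pred',e.round(4),proj(t,e).round(1),'seen->',onz(t,216.7,183.6,.0767).round(4))
tr,th=R['rest_medium']; D=np.array([np.cos(th),np.sin(th)]);N=np.array([-D[1],D[0]])
for o in(-.02,-.014,.014,.02): print(o,proj(t,[*(tr+.0675*D+N*o),.046]).round(1))
for sgn in(-1,1): print('hole?',proj(t,[*(tr+.0675*D+N*.0),.012]).round(1))
E
python3 - <<'E'
from g import *
t=load('pics/top13.npz'); g(t,195,170,230,205,20,"pics/u3.png",.85)
E
```

```text
end pred [0.5483 0.1315 0.0767] [216.6 184.9] seen-> [0.5513 0.1314 0.0767]
-0.02 [217.6 194.6]
-0.014 [217.9 192.1]
0.014 [219.1 180.6]
0.02 [219.3 178.2]
hole? [220.5 188.9]
hole? [220.5 188.9]
```

View pics/u3.png

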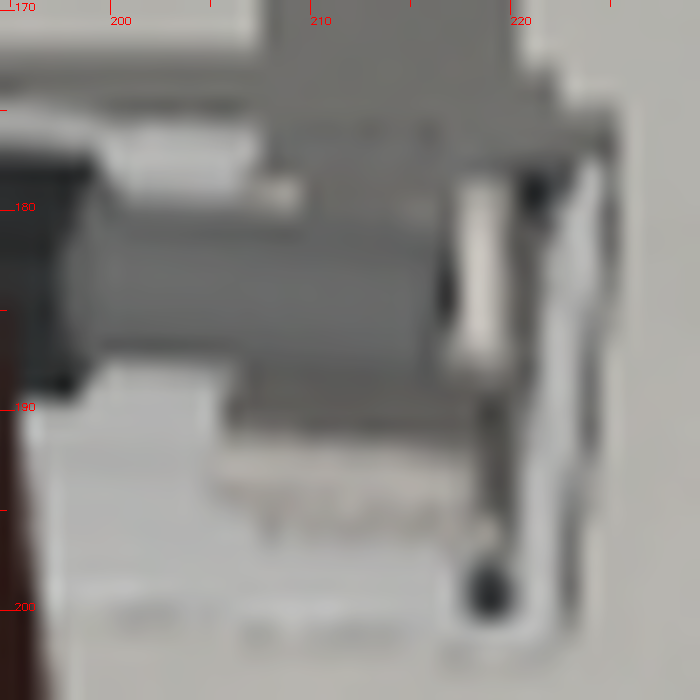

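Run:
```python
from plan import *
t=load("pics/top13.npz")
e=onz(t,216.7,183.9,.0767); print(e, proj(t,[e[0],e[1],.047]),'mid lips',onz(t,218.5,185,.046).round(4), 'near lip',onz(t,218,191.3,.046).round(4),'far lip',onz(t,218.8,178.8,.046).round(4))
```

```text
[0.55062233 0.13142671 0.0767    ] [218.55637354 186.27091925] mid lips [0.5539 0.1318 0.046 ] near lip [0.5386 0.1326 0.046 ] far lip [0.569  0.1314 0.046 ]
```

>>> play_rows([
  [[1, 0, 0.2, 1, -0.1, 0, 0], [1, 0, 0.2, 1.8, -0.1, 0, 0], [1, 0, 0.2, 2.3, -0.1, 0, 0], [1, 0, 0.2, 2.5, -0.1, 0, 0], [1, 0, 0.2, 2.6, -0.1, 0, 0], [1, 0, 0.2, 2.6, -0.1, 0, 0]],
])

```text
t: 23.08
tool_pos: [0.557, 0.1993, 0.0446]
tool_rot: [2.303, 2.135, 0.004]
contact_force: [0.2, -1.0, -3.7]
opening: 0.0273
```

```bash
python3 plan.py .555 .1991 85.6 .044 .039
python3 - <<'E'
from g import *
s=grab("side","14"); t=grab("top","14")
g(s,225,175,275,225,14,"pics/v2.png",1);g(t,195,170,230,205,20,"pics/v1.png",.85)
E
```

```text
t 23.07 pos [0.557  0.1993 0.0446] yaw 85.68 open 0.0273 F [ 0.2 -1.  -3.7] q [0.22 0.16 1.83 0.   1.15 0.29]
0.044 shift cm [-0.04 -0.2   0.06] turn [ 0.1 -0.   0.1]
0.039 shift cm [-0.04 -0.2   0.56] turn [ 0.1 -0.   0.1]
```

View pics/v2.png

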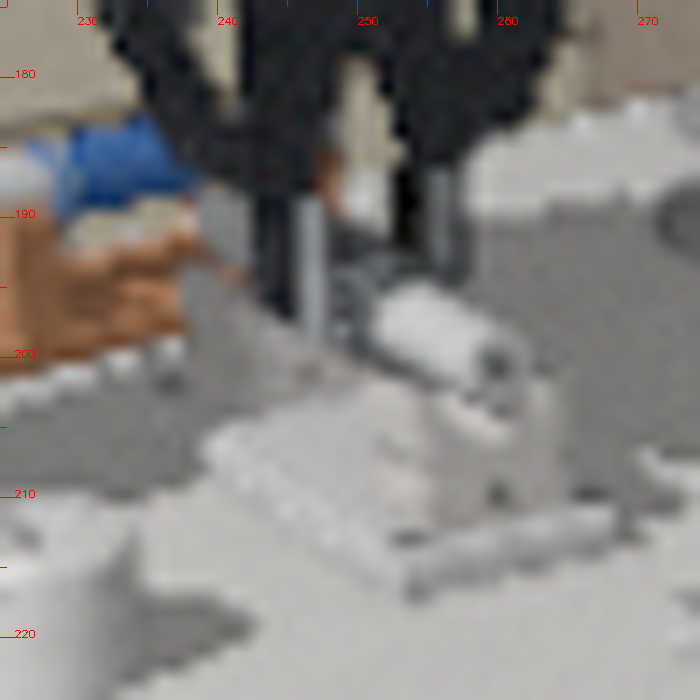

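View pics/v1.png

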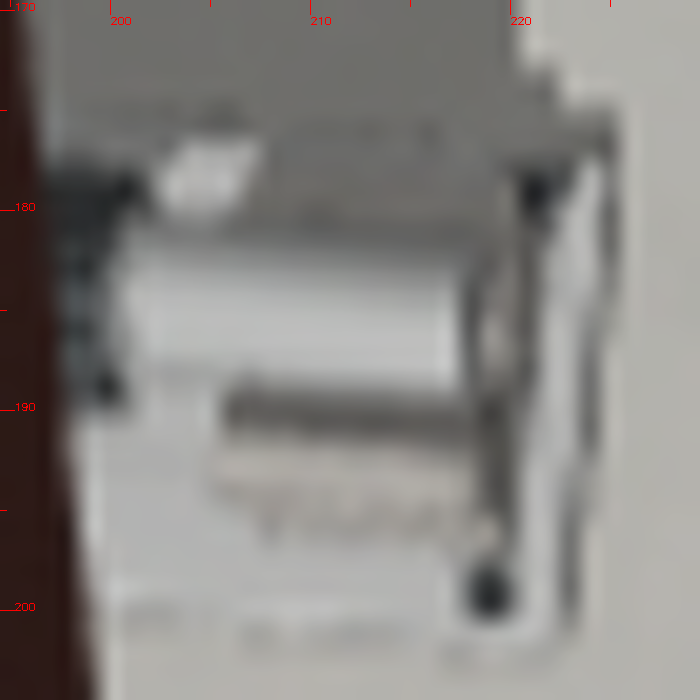

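>>> play_rows([
  [[1, 0, 0, 0.15, 0, 0, 0], [1, 0, 0, 0.3, 0, 0, 0], [1, 0, 0, 0.4, 0, 0, 0], [1, 0, 0, 0.4, 0, 0, 0]],
])

```text
t: 23.68
tool_pos: [0.5572, 0.1994, 0.041]
tool_rot: [2.303, 2.135, 0.004]
contact_force: [-0.5, 0.3, -2.0]
opening: 0.0274
```

```bash
python3 plan.py .557 .1991 85.6 .039
```

```text
t 23.68 pos [0.5572 0.1994 0.041 ] yaw 85.67 open 0.0274 F [-0.5  0.3 -2. ] q [0.22 0.16 1.83 0.   1.14 0.29]
0.039 shift cm [-0.03 -0.02  0.2 ] turn [ 0.2 -0.1  0.1]
```

>>> play_rows([
  [[1, -0.03, -0.05, 0.05, 0, 0, 0], [1, -0.03, -0.05, 0.12, 0, 0, 0], [1, -0.03, -0.05, 0.12, 0, 0, 0]],
])

```text
t: 24.05
tool_pos: [0.5573, 0.1994, 0.0408]
tool_rot: [2.303, 2.134, 0.006]
contact_force: [-1.2, 0.9, 4.0]
opening: 0.0274
```

```bash
python3 plan.py .557 .1991 85.6 .039
```

```text
t 24.05 pos [0.5573 0.1994 0.0408] yaw 85.66 open 0.0274 F [-1.2  0.9  4. ] q [0.22 0.16 1.83 0.   1.14 0.29]
0.039 shift cm [-0.03 -0.03  0.18] turn [ 0.2 -0.1  0.1]
```

Run:
```python
from g import *
o=ctrl.get_obs(); print(o['wrist_torque'].round(3),o['contact_force'].round(2),o['tool_rot'])
s=grab("side","15"); t=grab("top","15")
g(s,225,175,275,225,14,"pics/w2.png",1);g(t,155,165,230,205,10,"pics/w1.png",.95)
```

```text
[-0.015  0.277 -0.161] [-1.15  0.88  4.03] [2.30257906 2.13443185 0.00611513]
```

View pics/w2.png

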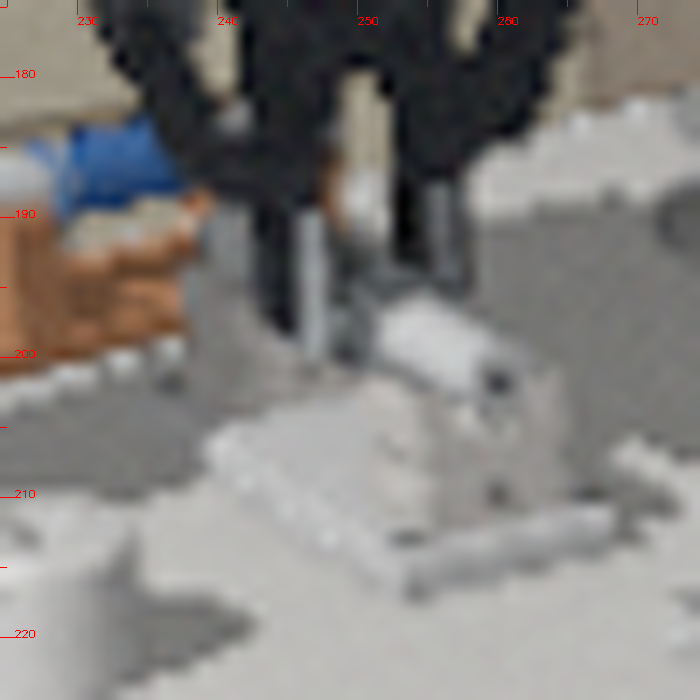

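View pics/w1.png

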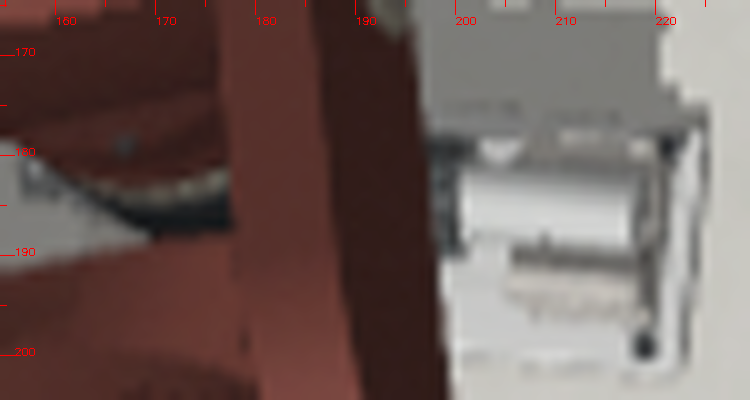

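>>> play_rows([
  [[1, 0, 0, -0.1, 0, 0, 0.5], [1, 0, 0, -0.1, 0.1, 0, 1.4], [1, -0.03, 0, 0, 0.1, 0, 1.4], [1, -0.03, 0, 0.05, 0.1, 0, 1.4], [1, -0.03, 0, 0.05, 0.1, 0, 1.4]],
])

```text
t: 24.78
tool_pos: [0.5568, 0.1989, 0.0398]
tool_rot: [2.33, 2.108, 0.003]
contact_force: [-1.2, -0.6, -3.1]
opening: 0.0273
```

```bash
python3 plan.py .557 .1991 84.2 .039; python3 -c "
from h import *
o=ctrl.get_obs(); print(o['wrist_torque'].round(3))"
```

```text
t 24.77 pos [0.5568 0.1989 0.0398] yaw 84.26 open 0.0273 F [-1.2 -0.6 -3.1] q [0.22 0.17 1.83 0.   1.14 0.32]
0.039 shift cm [0.02 0.02 0.08] turn [ 0.1 -0.1  0.1]
[-0.069  0.197 -0.091]
```

>>> play_rows([
  [[1, 0, 0, 0.05, 0, 0, 0.3], [1, 0, 0, 0.1, 0, 0, 0.3], [1, 0, 0, 0.1, 0, 0, 0.3]],
])

```text
t: 25.15
tool_pos: [0.5568, 0.1989, 0.0396]
tool_rot: [-2.335, -2.102, -0.002]
contact_force: [-4.8, -1.4, 6.3]
opening: 0.0271
```

```bash
python3 plan.py .557 .1991 84.2 .039; python3 -c "
from h import *
o=ctrl.get_obs(); print(o['wrist_torque'].round(3))"
```

```text
t 25.15 pos [0.5568 0.1989 0.0396] yaw 83.98 open 0.0271 F [-4.8 -1.4  6.3] q [0.22 0.17 1.83 0.   1.14 0.32]
0.039 shift cm [0.02 0.02 0.06] turn [ 0.  -0.1 -0.2]
[-0.193  0.82   0.085]
```

>>> play_rows([
  [[1, 0, -0.03, -0.06, 0, 0, -0.1], [1, 0, -0.07, -0.04, 0, 0, -0.1], [1, 0, -0.07, 0, 0, 0, -0.1], [1, 0, -0.07, 0, 0, 0, -0.1]],
])

```text
t: 25.65
tool_pos: [0.5565, 0.199, 0.0396]
tool_rot: [2.333, 2.103, 0.003]
contact_force: [1.5, -0.6, -2.1]
opening: 0.0277
```

```bash
python3 plan.py .557 .1991 84.2 .039; python3 -c "
from h import *
o=ctrl.get_obs(); print(o['wrist_torque'].round(3))"
```

```text
t 25.65 pos [0.5565 0.199  0.0396] yaw 84.07 open 0.0277 F [ 1.5 -0.6 -2.1] q [0.22 0.17 1.83 0.   1.14 0.32]
0.039 shift cm [0.01 0.05 0.06] turn [ 0.1 -0.1 -0.1]
[ 0.003 -0.123 -0.036]
```

>>> play_rows([
  [[1, 0, 0.01, 0.03, 0, 0, 0], [1, 0, 0.01, 0.05, 0, 0, 0], [1, 0, 0.01, 0.05, 0, 0, 0]],
])

```text
t: 26.02
tool_pos: [0.5566, 0.1991, 0.0395]
tool_rot: [2.333, 2.103, 0.003]
contact_force: [-2.6, -0.3, 1.6]
opening: 0.0273
```

```bash
python3 -c "
from h import *
o=ctrl.get_obs(); print(o['wrist_torque'].round(3))"
```

```text
[-0.11   0.388 -0.054]
```

>>> play_rows([
  [[0.3, 0, 0, 0, 0, 0, 0], [0.2, 0, 0, 0, 0, 0, 0], [0, 0, 0, 0, 0, 0, 0], [-0.1, 0, 0, 0, 0, 0, 0], [-0.1, 0, 0, 0, 0, 0, 0]],
], newtons=30)

```text
t: 26.65
tool_pos: [0.5568, 0.1991, 0.0396]
tool_rot: [2.333, 2.103, 0.004]
contact_force: [-0.3, 0.5, -0.9]
opening: 0.0471
```

```bash
python3 plan.py .4150 -.2945 72 .16
python3 - <<'E'
from g import *
s=grab("side","16")
g(s,225,175,275,225,14,"pics/x2.png",1)
E
```

```text
t 26.65 pos [0.5568 0.1991 0.0396] yaw 84.07 open 0.0471 F [-0.3  0.5 -0.9] q [0.22 0.17 1.83 0.   1.14 0.32]
0.16 shift cm [-50.54  -8.98 -12.12] turn [ 0.1 -0.1 12.1]
```

View pics/x2.png

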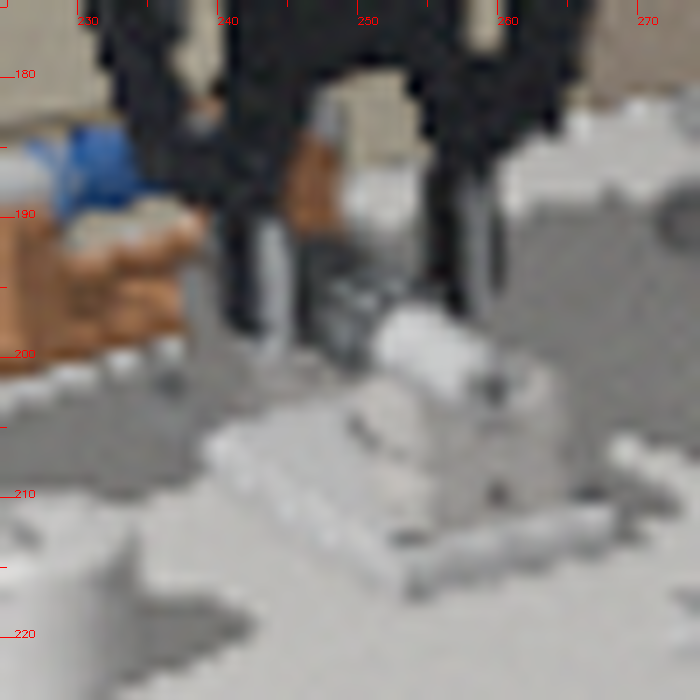

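>>> play_rows([
  [[-0.1, 0, 0, -1, 0, 0, 0], [-0.1, 0, 0, -4, 0, 0, 0], [-0.1, 0, 0, -8, 0, 0, 0], [-0.5, -1.5, -0.3, -11, 0, 0, 0.5], [-1, -5, -1, -12, 0, 0, 1.5], [-1, -10, -2, -12, 0, 0, 3], [-1, -15.5, -3, -12, 0, 0, 4], [-1, -21, -4, -12, 0, 0, 5], [-1, -26.5, -5, -12, 0, 0, 6], [-1, -32, -6, -12, 0, 0, 8], [-1, -37.5, -7, -12, 0, 0, 9], [-1, -43, -8, -12, 0, 0, 11], [-1, -47.5, -8.6, -12, 0, 0, 12], [-1, -50, -9, -12, 0, 0, 12.1], [-1, -50.5, -9, -12, 0, 0, 12.1], [-1, -50.5, -9, -12, 0, 0, 12.1], [-1, -50.5, -9, -12, 0, 0, 12.1]],
])

```text
t: 28.82
tool_pos: [0.4151, -0.2931, 0.1589]
tool_rot: [2.541, 1.848, 0.004]
contact_force: [-0.1, 0.7, 0.2]
opening: 0.0853
```

```bash
python3 plan.py .4148 -.2945 72 .05 .007
python3 - <<'E'
from g import *
s=grab("side","17"); t=grab("top","17")
g(s,285,225,365,285,10,"pics/y2.png",1);g(t,105,140,235,215,6,"pics/y1.png",1); g(t,310,150,440,265,6,"pics/y3.png",1)
E
```

```text
t 28.82 pos [ 0.4151 -0.2931  0.1589] yaw 72.05 open 0.0853 F [-0.1  0.7  0.2] q [-0.76 -0.18  1.95  0.    1.36 -0.45]
0.05 shift cm [-0.16 -0.   10.88] turn [ 0.1 -0.1  0. ]
0.007 shift cm [-1.700e-01 -1.000e-02  1.518e+01] turn [ 0.1 -0.1  0. ]
```

View pics/y1.png

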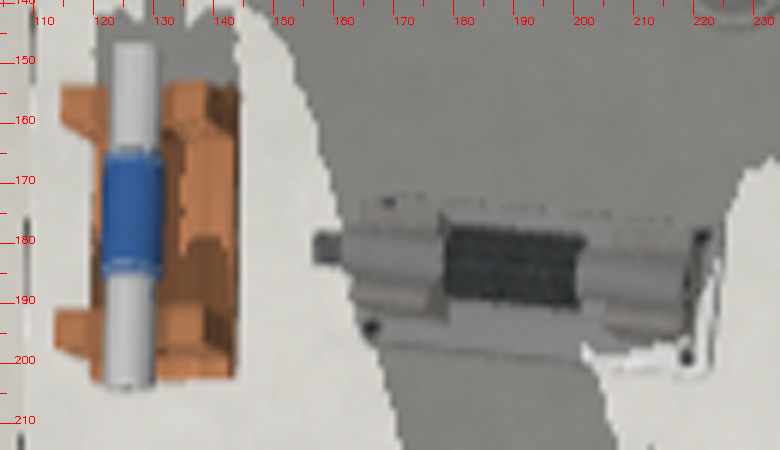

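View pics/y3.png

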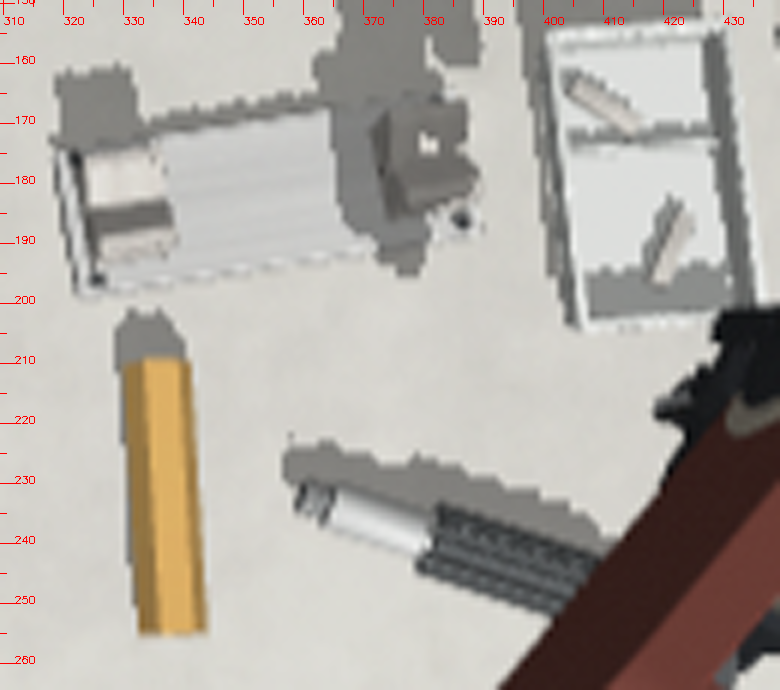

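View pics/y2.png

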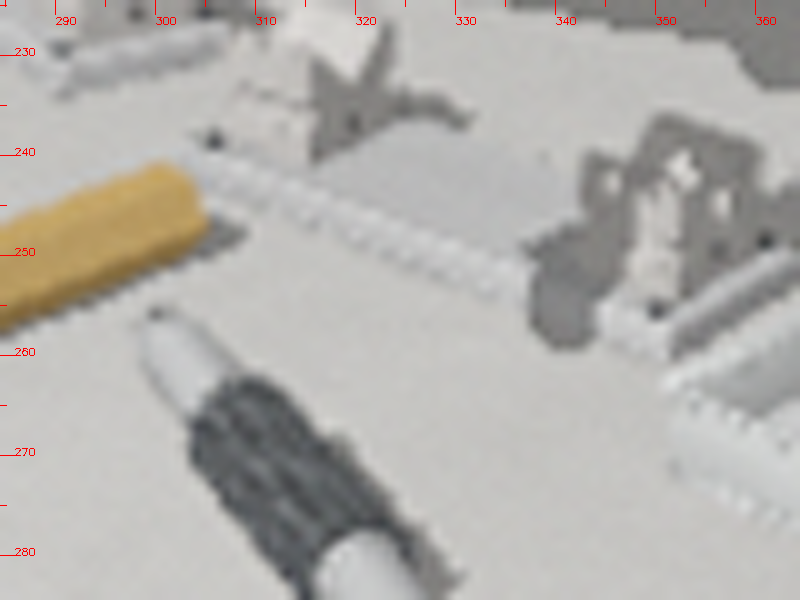

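>>> play_rows([
  [[-1, -0.17, 0, 4, 0, 0, 0], [-1, -0.17, 0, 9, 0, 0, 0], [-1, -0.17, 0, 13, 0, 0, 0], [-1, -0.17, 0, 14.8, 0, 0, 0], [-1, -0.17, 0, 15.2, 0, 0, 0], [-1, -0.17, 0, 15.2, 0, 0, 0], [-0.4, -0.17, 0, 15.2, 0, 0, 0], [0, -0.17, 0, 15.2, 0, 0, 0], [0.2, -0.17, 0, 15.2, 0, 0, 0]],
], newtons=40)

```text
t: 30.05
tool_pos: [0.4152, -0.2949, 0.0074]
tool_rot: [2.54, 1.847, 0.004]
contact_force: [0.8, 0.5, -0.5]
opening: 0.0347
```

```bash
python3 plan.py .4148 -.2945 72 .007
python3 - <<'E'
from g import *
s=grab("side","18")
g(s,280,235,360,295,10,"pics/z2.png",1)
E
```

```text
t 30.05 pos [ 0.4152 -0.2949  0.0074] yaw 72.05 open 0.0347 F [ 0.8  0.5 -0.5] q [-0.77  0.03  2.04  0.    1.07 -0.45]
0.007 shift cm [ 0.02 -0.05  0.04] turn [ 0.1 -0.1  0.1]
```

View pics/z2.png

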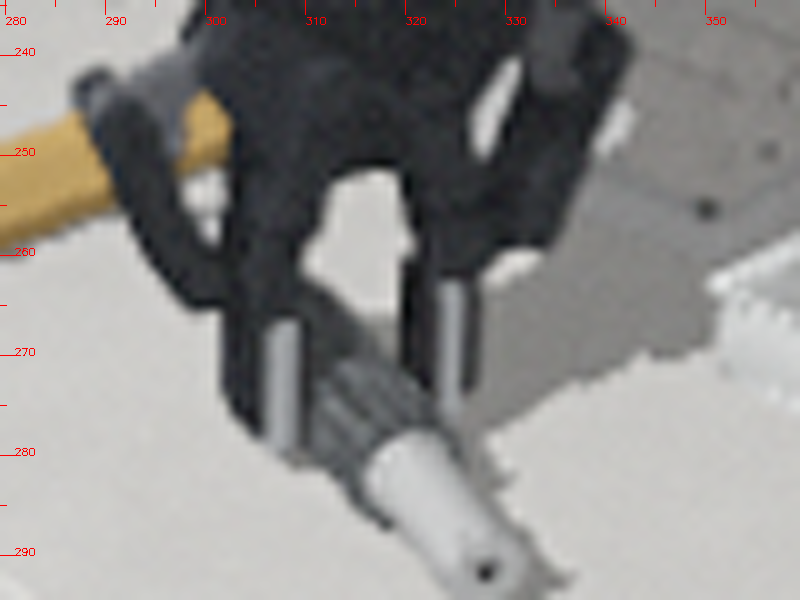

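Straddles the teeth. Close on it.

>>> play_rows([
  [[0.6, 0, 0, 0, 0, 0, 0], [1, 0, 0, 0, 0, 0, 0], [1, 0, 0, 0, 0, 0, 0], [1, 0, 0, 0, 0, 0, 0]],
], newtons=60)

```text
t: 30.6
tool_pos: [0.4153, -0.2949, 0.0075]
tool_rot: [2.54, 1.847, 0.004]
contact_force: [0.1, 0.5, 3.0]
opening: 0.0275
```

```bash
python3 plan.py .57 -.1974 98.3 .075 .045; python3 -c "
from h import *
o=ctrl.get_obs(); print(o['wrist_torque'].round(3))"
```

```text
t 30.6 pos [ 0.4153 -0.2949  0.0075] yaw 72.05 open 0.0275 F [0.1 0.5 3. ] q [-0.76  0.03  2.04  0.    1.07 -0.45]
0.075 shift cm [14.05 11.73 -6.7 ] turn [  0.2  -0.  -26.2]
0.045 shift cm [14.05 11.72 -3.7 ] turn [  0.2  -0.  -26.2]
[ 0.229 -0.017 -0.048]
```

>>> play_rows([
  [[1, 0, 0, -1, 0, 0, 0], [1, 0, 0, -4, 0, 0, 0], [1, 0.7, 0.6, -8, 0, 0, -1], [1, 3, 2.5, -10.5, 0, 0, -5], [1, 6, 5, -11, 0, 0, -10], [1, 9, 7.5, -11, 0, 0, -16], [1, 11.8, 9.9, -11, 0, 0, -21], [1, 13.4, 11.2, -10.5, 0.2, 0, -25], [1, 14.05, 11.7, -9, 0.2, 0, -26.2], [1, 14.05, 11.7, -7.5, 0.2, 0, -26.2], [1, 14.05, 11.7, -6.8, 0.2, 0, -26.2], [1, 14.05, 11.7, -6.8, 0.2, 0, -26.2]],
])

```text
t: 32.1
tool_pos: [0.5682, -0.1975, 0.0745]
tool_rot: [-2.055, -2.371, 0.001]
contact_force: [0.1, -0.2, -5.6]
opening: 0.0274
```

```bash
python3 plan.py .57 -.1974 98.3 .045 .0395
python3 - <<'E'
from g import *
s=grab("side","19"); t=grab("top","19")
g(s,295,205,375,265,10,"pics/aa2.png",1);g(t,310,150,400,210,8,"pics/aa1.png",1)
E
```

```text
t 32.1 pos [ 0.5682 -0.1975  0.0745] yaw 98.18 open 0.0274 F [ 0.1 -0.2 -5.6] q [-0.46  0.15  1.79  0.    1.21 -0.6 ]
0.045 shift cm [-0.03  0.18  2.95] turn [-0.2 -0.1 -0.1]
0.0395 shift cm [-0.03  0.19  3.5 ] turn [-0.2 -0.1 -0.1]
```

View pics/aa2.png

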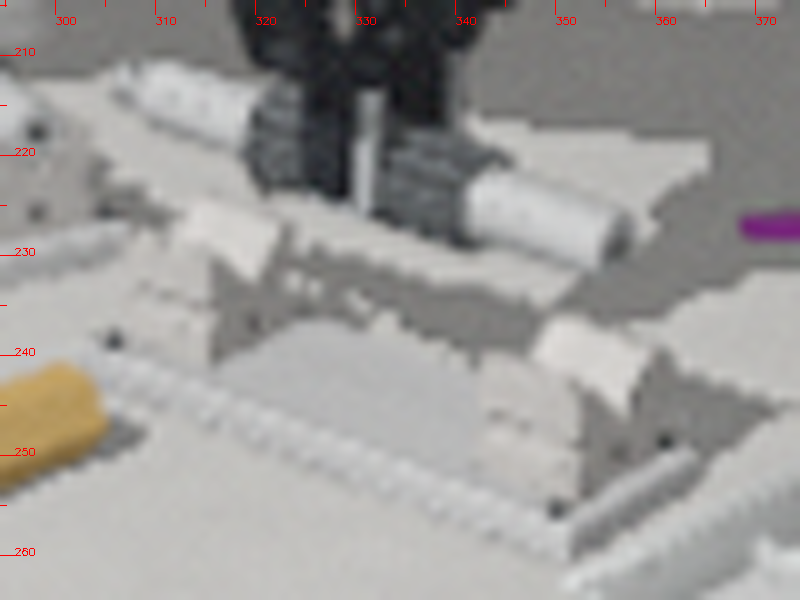

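View pics/aa1.png

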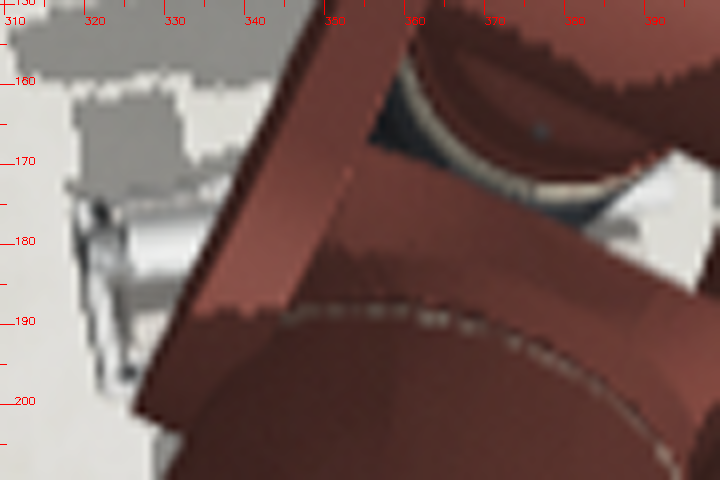

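```bash
python3 - <<'E'
from plan import *
s=load("pics/side19.npz"); t=load("pics/top19.npz")
a=np.radians(98.2); d=-np.array([np.cos(a),np.sin(a),0])
z=.0745+.0075
print('right end pred',proj(s,np.array([.5682,-.1975,z])+.079*d).round(1),'left journal end pred top',proj(t,np.array([.5682,-.1975,z])-.079*d).round(1))
C=np.array([.57,-.1974,0])
for o in(0.0785,.0455,-.0455): print(o,'apex',proj(s,C+o*d+[0,0,.032]).round(1))
print('rest left V top', [proj(t,C-.0785*d+np.array([d[1],-d[0],0])*-o+[0,0,.046]).round(1) for o in(-.014,.014)])
E
python3 - <<'E'
from g import *
t=load('pics/top19.npz'); g(t,312,165,347,205,18,"pics/ab.png",.9)
E
```

```text
right end pred [356.3 229.6] left journal end pred top [325.2 180.9]
0.0785 apex [355.5 246.5]
0.0455 apex [345.2 242.8]
-0.0455 apex [319.1 233.2]
rest left V top [array([324.6, 188.8]), array([322.8, 177.4])]
```

View pics/ab.png

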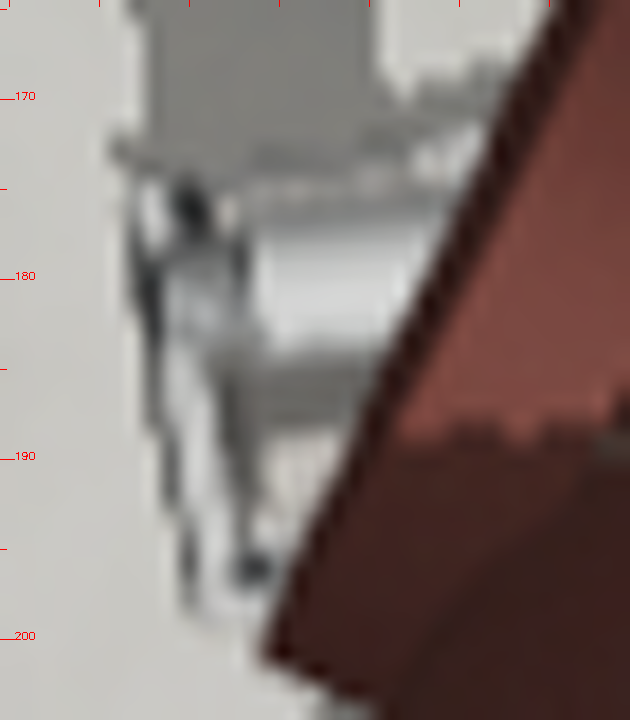

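>>> play_rows([
  [[1, 0, 0.1, 1, -0.1, -0.1, 0], [1, 0, 0.1, 2, -0.1, -0.1, 0], [1, 0, 0.1, 2.6, -0.1, -0.1, 0], [1, 0, 0.1, 2.85, -0.1, -0.1, 0], [1, 0, 0.1, 2.95, -0.1, -0.1, 0], [1, 0, 0.1, 2.95, -0.1, -0.1, 0]],
])

```text
t: 32.95
tool_pos: [0.5708, -0.1978, 0.0471]
tool_rot: [2.055, 2.373, 0.001]
contact_force: [0.5, -0.2, -6.3]
opening: 0.0273
```

```bash
python3 plan.py .57 -.1974 98.3 .0395
python3 - <<'E'
from g import *
print(ctrl.get_obs()['wrist_torque'].round(3))
s=grab("side","20")
g(s,295,205,375,265,10,"pics/ac2.png",1)
E
```

```text
t 32.95 pos [ 0.5708 -0.1978  0.0471] yaw 98.2 open 0.0273 F [ 0.5 -0.2 -6.3] q [-0.46  0.18  1.8  -0.    1.16 -0.6 ]
0.0395 shift cm [ 0.05 -0.08  0.76] turn [ 0.1  0.1 -0.1]
[-0.034 -0.033  0.034]
```

View pics/ac2.png

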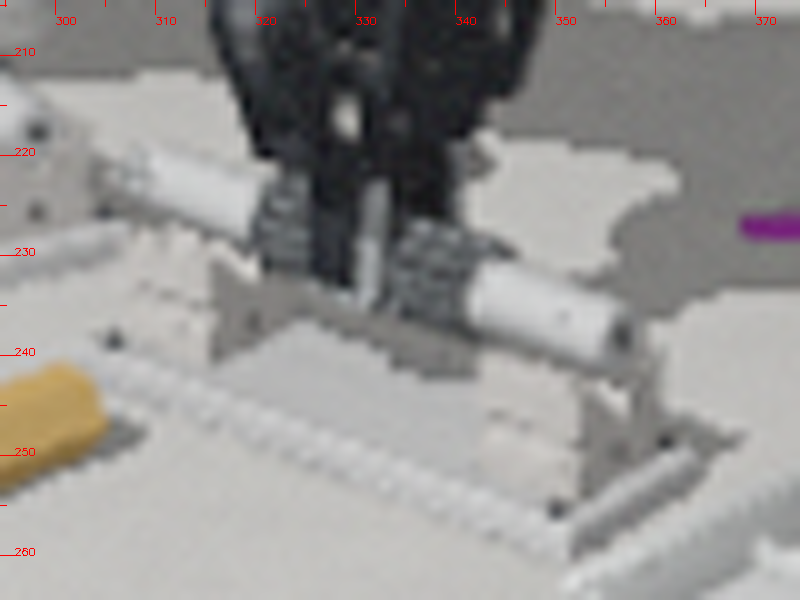

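>>> play_rows([
  [[1, 0.02, -0.05, 0.2, 0, 0, 0], [1, 0.03, -0.05, 0.35, 0, 0, 0], [1, 0.03, -0.05, 0.45, 0, 0, 0], [1, 0.03, -0.05, 0.45, 0, 0, 0]],
])

```text
t: 33.5
tool_pos: [0.5702, -0.1976, 0.0425]
tool_rot: [2.055, 2.373, 0.001]
contact_force: [0.1, 0.7, -5.7]
opening: 0.0277
```

```bash
python3 plan.py .57 -.1974 98.3 .0395; python3 -c "
from h import *
o=ctrl.get_obs(); print(o['wrist_torque'].round(3))"
```

```text
t 33.5 pos [ 0.5702 -0.1976  0.0425] yaw 98.2 open 0.0277 F [ 0.1  0.7 -5.7] q [-0.46  0.19  1.8  -0.    1.15 -0.6 ]
0.0395 shift cm [ 0.02 -0.02  0.3 ] turn [ 0.1  0.1 -0.1]
[ 0.023  0.01  -0.063]
```

>>> play_rows([
  [[1, 0, 0, 0.1, 0, 0, 0], [1, 0, 0, 0.2, 0, 0, 0], [1, 0, 0, 0.25, 0, 0, 0], [1, 0, 0, 0.25, 0, 0, 0]],
])

```text
t: 34.0
tool_pos: [0.5706, -0.1977, 0.0409]
tool_rot: [2.055, 2.373, 0.001]
contact_force: [-2.0, 0.6, 1.7]
opening: 0.0276
```

```bash
python3 plan.py .57 -.1974 98.3 .0395; python3 -c "
from h import *
o=ctrl.get_obs(); print(o['wrist_torque'].round(3))"
```

```text
t 34.0 pos [ 0.5706 -0.1977  0.0409] yaw 98.21 open 0.0276 F [-2.   0.6  1.7] q [-0.46  0.19  1.8  -0.    1.15 -0.6 ]
0.0395 shift cm [ 0.04 -0.05  0.14] turn [ 0.1  0.1 -0.1]
[0.304 0.42  0.177]
```

>>> play_rows([
  [[1, 0, -0.03, -0.1, 0, 0, -0.4], [1, 0, -0.06, -0.1, 0, 0, -0.7], [1, 0, -0.06, 0, 0, 0, -0.7], [1, 0, -0.06, 0.06, 0, 0, -0.7], [1, 0, -0.06, 0.06, 0, 0, -0.7]],
])

```text
t: 34.62
tool_pos: [0.5699, -0.1977, 0.0403]
tool_rot: [2.04, 2.386, 0.001]
contact_force: [-1.6, 0.4, -2.9]
opening: 0.0275
```

```bash
python3 plan.py .57 -.1974 98.3 .0395; python3 -c "
from h import *
o=ctrl.get_obs(); print(o['wrist_torque'].round(3))"
```

```text
t 34.62 pos [ 0.5699 -0.1977  0.0403] yaw 98.93 open 0.0275 F [-1.6  0.4 -2.9] q [-0.46  0.19  1.8  -0.    1.15 -0.61]
0.0395 shift cm [0.03 0.02 0.08] turn [0.1 0.1 0.6]
[0.147 0.273 0.093]
```

>>> play_rows([
  [[1, 0, -0.03, -0.05, 0, 0, -0.2], [1, 0, -0.05, -0.03, 0, 0, -0.4], [1, 0, -0.05, 0.03, 0, 0, -0.4], [1, 0, -0.05, 0.08, 0, 0, -0.4], [1, 0, -0.05, 0.08, 0, 0, -0.4]],
])

```text
t: 35.25
tool_pos: [0.5698, -0.1978, 0.04]
tool_rot: [2.031, 2.392, 0.001]
contact_force: [0.0, 1.6, -1.9]
opening: 0.0275
```

```bash
python3 plan.py .57 -.1974 98.3 .0395; python3 -c "
from h import *
o=ctrl.get_obs(); print(o['wrist_torque'].round(3))"
```

```text
t 35.25 pos [ 0.5698 -0.1978  0.04  ] yaw 99.34 open 0.0275 F [ 0.   1.6 -1.9] q [-0.46  0.19  1.8   0.    1.15 -0.62]
0.0395 shift cm [0.04 0.03 0.05] turn [0.2 0.1 1. ]
[0.173 0.013 0.058]
```

>>> play_rows([
  [[1, 0, 0, 0.03, 0, 0, 0], [1, 0, 0, 0.06, 0.1, 0, 0], [1, 0, 0, 0.06, 0.1, 0, 0]],
])

```text
t: 35.62
tool_pos: [0.5698, -0.1979, 0.0398]
tool_rot: [2.032, 2.393, -0.001]
contact_force: [-2.5, 1.5, 1.9]
opening: 0.0272
```

```bash
python3 plan.py .57 -.1974 98.3 .0395
python3 - <<'E'
from g import *
print(ctrl.get_obs()['wrist_torque'].round(3))
s=grab("side","21");t=grab("top","21")
g(s,295,205,375,265,10,"pics/ad2.png",1);g(t,312,165,347,205,15,"pics/ad1.png",.9)
E
```

```text
t 35.62 pos [ 0.5698 -0.1979  0.0398] yaw 99.34 open 0.0272 F [-2.5  1.5  1.9] q [-0.46  0.19  1.8  -0.    1.15 -0.62]
0.0395 shift cm [0.04 0.02 0.03] turn [0.1 0.1 1. ]
[0.291 0.366 0.087]
```

View pics/ad2.png

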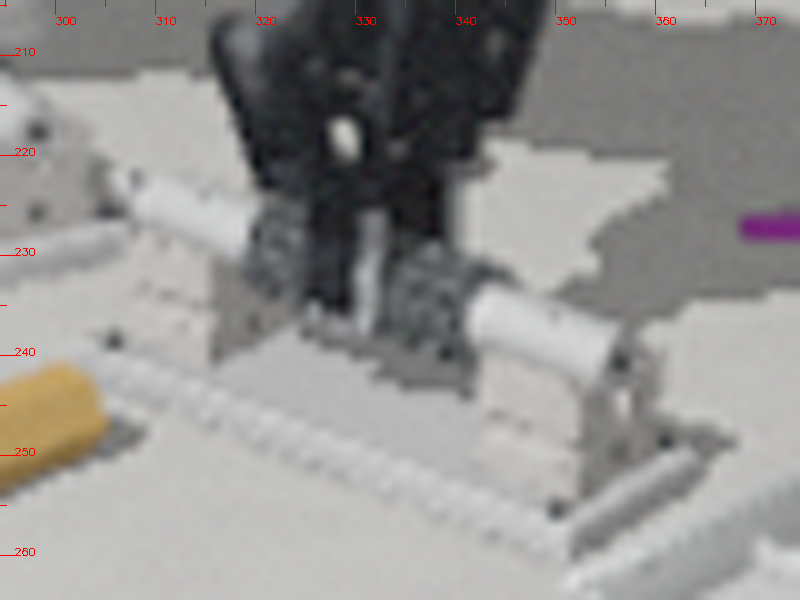

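View pics/ad1.png

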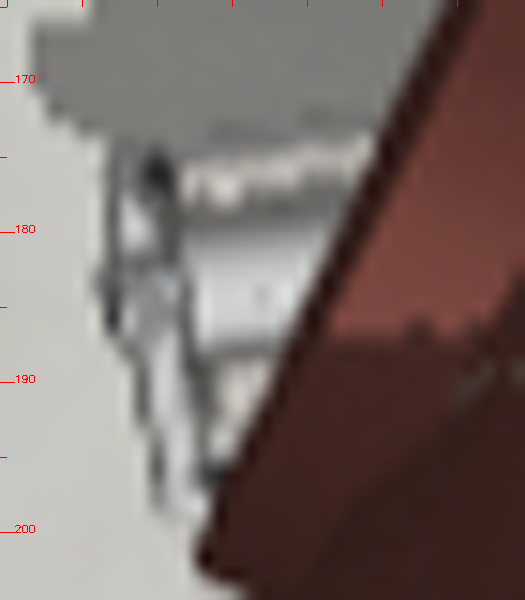

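>>> play_rows([
  [[1, 0, -0.04, -0.04, 0, 0, 0], [1, 0, -0.06, -0.02, 0.1, 0, 0.2], [1, 0, -0.06, 0.02, 0.1, 0, 0.2], [1, 0, -0.06, 0.02, 0.1, 0, 0.2]],
])

```text
t: 36.22
tool_pos: [0.5697, -0.1979, 0.0399]
tool_rot: [2.036, 2.39, -0.002]
contact_force: [1.9, 2.5, -0.2]
opening: 0.0277
```

```bash
python3 plan.py .57 -.1974 98.3 .0395; python3 -c "
from h import *
o=ctrl.get_obs(); print(o['wrist_torque'].round(3))"
```

```text
t 36.23 pos [ 0.5697 -0.1979  0.0399] yaw 99.15 open 0.0277 F [ 1.9  2.5 -0.2] q [-0.46  0.19  1.8  -0.    1.15 -0.62]
0.0395 shift cm [0.04 0.04 0.04] turn [0.  0.1 0.8]
[ 0.422 -0.296  0.209]
```

>>> play_rows([
  [[1, 0, 0.02, 0, 0, 0.3, 0], [1, 0, 0.03, 0, 0, 0.6, 0], [1, 0, 0.03, 0.02, 0, 0.6, 0], [1, 0, 0.03, 0.02, 0, 0.6, 0]],
])

```text
t: 36.72
tool_pos: [0.5698, -0.1978, 0.0399]
tool_rot: [-2.033, -2.386, -0.008]
contact_force: [-1.8, 2.9, 2.1]
opening: 0.0271
```

```bash
python3 plan.py .57 -.1974 98.3 .0395; python3 -c "
from h import *
o=ctrl.get_obs(); print(o['wrist_torque'].round(3))"
```

```text
t 36.73 pos [ 0.5698 -0.1978  0.0399] yaw 99.15 open 0.0271 F [-1.8  2.9  2.1] q [-0.46  0.19  1.8   0.01  1.15 -0.62]
0.0395 shift cm [0.04 0.03 0.04] turn [-0.  -0.5  0.9]
[0.35  0.313 0.243]
```

>>> play_rows([
  [[0.3, 0, 0, 0, 0, 0, 0], [0.25, 0, 0, 0, 0, 0, 0], [0.1, 0, 0, 0, 0, 0, 0], [-0.1, 0, 0, 0, 0, 0, 0], [-0.1, 0, 0, 0, 0, 0, 0]],
], newtons=30)

```text
t: 37.35
tool_pos: [0.5699, -0.1979, 0.0399]
tool_rot: [-2.033, -2.386, -0.008]
contact_force: [0.0, -0.1, 0.1]
opening: 0.0468
```

```bash
python3 plan.py .57 -.1974 98.3 .16
python3 - <<'E'
from g import *
print(ctrl.get_obs()['wrist_torque'].round(3))
s=grab("side","22")
g(s,295,205,375,265,10,"pics/ae2.png",1)
E
```

```text
t 37.35 pos [ 0.5699 -0.1979  0.0399] yaw 99.15 open 0.0468 F [ 0.  -0.1  0.1] q [-0.46  0.19  1.8   0.01  1.15 -0.62]
0.16 shift cm [  0.15   0.02 -12.  ] turn [-0.  -0.5  0.8]
[-0.003  0.039  0.02 ]
```

View pics/ae2.png

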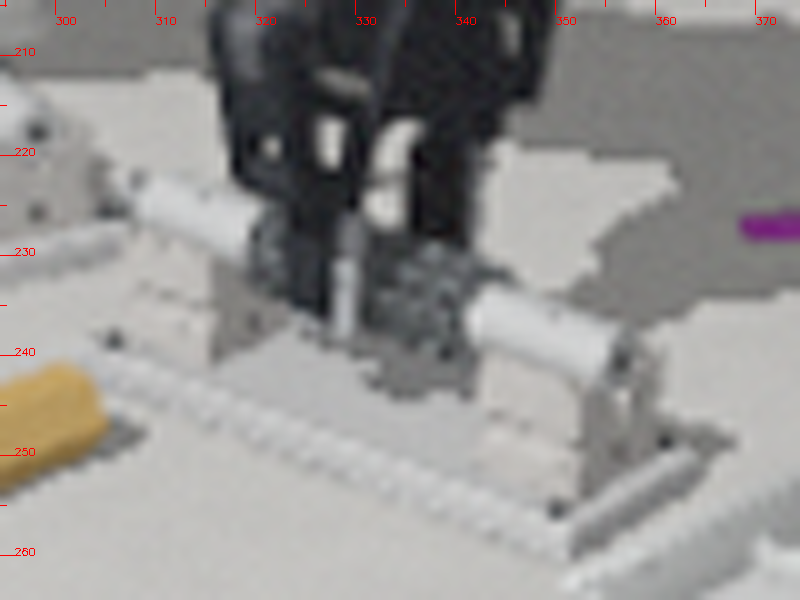

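>>> play_rows([
  [[-0.1, 0, 0, -1, 0, 0, 0], [-0.1, 0, 0, -4, 0, 0, 0], [-0.1, 0, 0, -8, 0, 0, 0], [-0.1, 0, 0, -13, 0, 0, 0], [-0.1, -1, -2, -17, 0, 0, 0], [-0.1, -4, -7, -20, 0, 0, 0], [-0.1, -7, -12, -20, 0, 0, 0], [-0.1, -10, -17, -20, 0, 0, 0], [-0.1, -13, -22, -20, 0, 0, 0], [-0.1, -15, -27, -20, 0, 0, 0], [-0.1, -18, -32, -20, 0, 0, 0], [-0.1, -19.5, -35, -20, 0, 0, 0], [-0.1, -19.5, -35, -20, 0, 0, 0], [-0.1, -19.5, -35, -20, 0, 0, 0]],
])

```text
t: 39.15
tool_pos: [0.256, -0.4475, 0.2389]
tool_rot: [-2.033, -2.387, -0.009]
contact_force: [0.2, -0.1, -0.2]
opening: 0.0472
```

Run:
```python
from g import *
s=grab("side","23");t=grab("top","23")
g(s,180,165,380,285,4,"pics/af2.png",1);g(t,310,155,400,215,8,"pics/af1.png",1);g(t,105,140,305,255,4,"pics/af3.png",1)
```

View pics/af1.png

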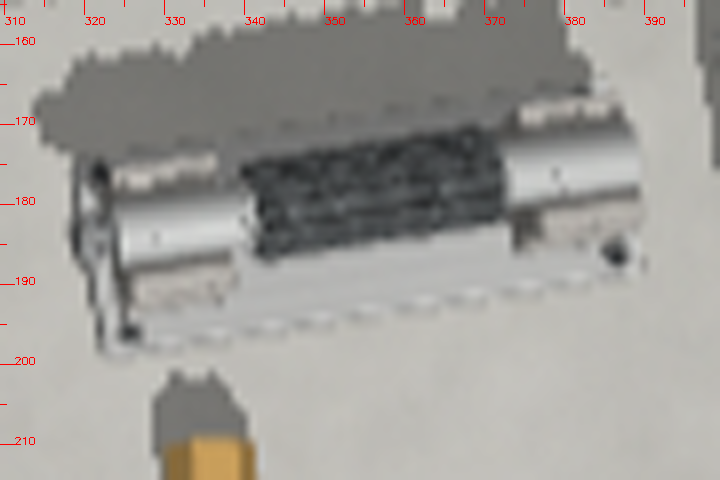

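View pics/af2.png

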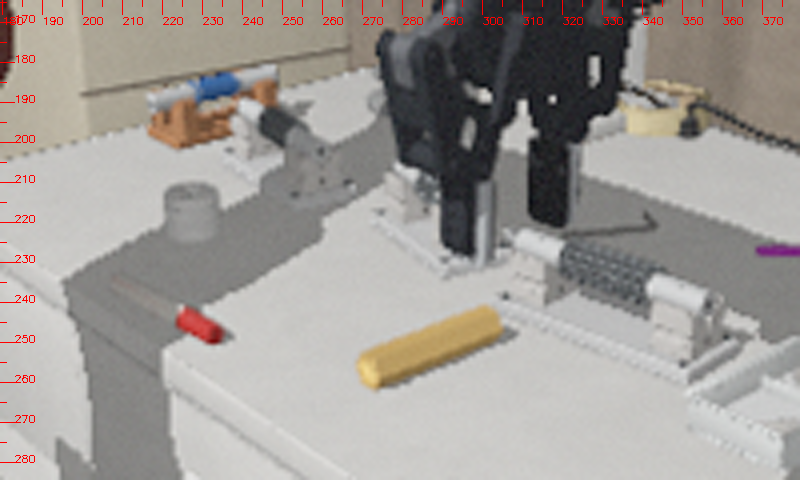

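View pics/af3.png

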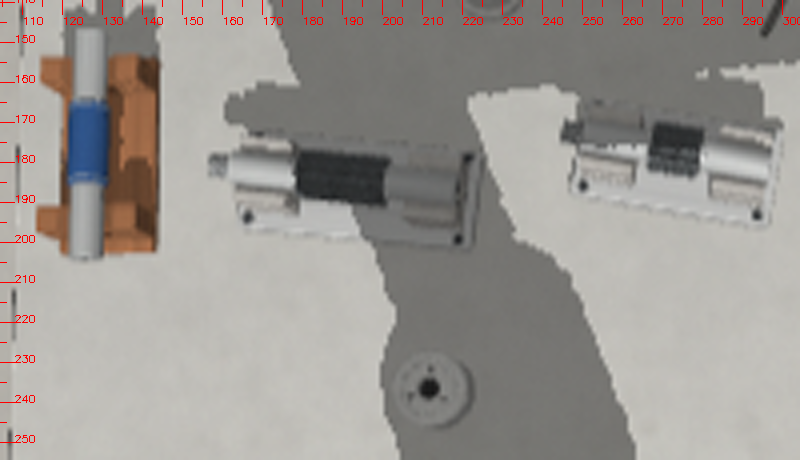

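Run:
```python
from g import *
t=load("pics/top23.npz")
g(t,153,165,228,205,10,"pics/ag1.png",1.2); g(t,108,140,148,210,8,"pics/ag2.png",1)
```

```text
(no output)
```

View pics/ag1.png

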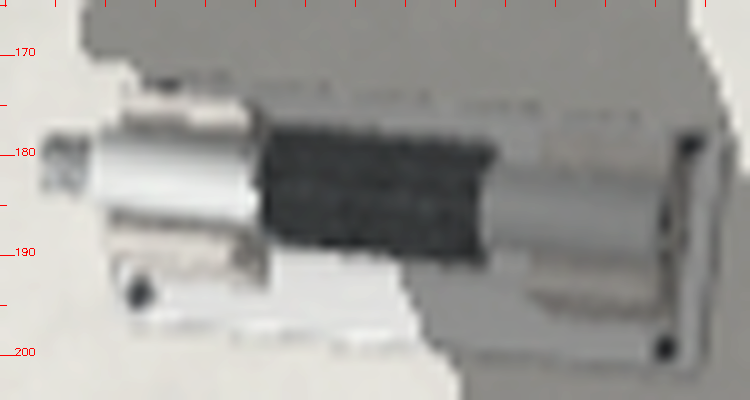

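View pics/ag2.png

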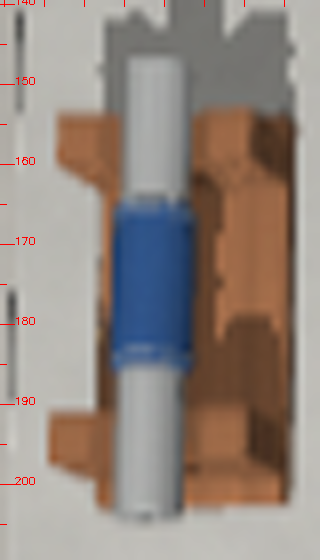

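Run:
```python
from h import *
print(ctrl.finish_job()); o=ctrl.get_obs(); print(o["t"],o["contact_force"].round(1))
```

```text
the job is handed in; nothing more can be done
None
the job is handed in; nothing more can be done
```

I put the master bar back in its wooden stand, then laid the short, medium and long shafts in their matching V-block pairs. I lowered each one under force feedback, released it while it was resting in place, and handed the job in at about 39 s.

- **Last pictures:** all four pieces look seated. By my pixel readings the short shaft's teeth are centred in the gap. The medium and long teeth are off-centre by about 1–2 mm, and the bar's sleeve by about 1 mm. My first reading of the medium shaft gave nearly 4 mm. Correcting for how the camera sees the raised teeth brought it down to about 1 mm, so I left it.
- **Untouched parts:** the housing and the brass bar appear where they started, and the gripper was clear of everything at hand-in.
- **What disagreed:** the camera's position or angle for each rest was slightly off what contact showed: about 2 mm for the short rest, 1.5° for the medium and 1° for the long. I corrected each while lowering, with only light contact forces of about 10 N or less. The long shaft was released about 0.4 mm above its expected height, so it may have settled by that much.

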